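# Fetch the wax tin from behind the tall things on a leatherworker's bench

### The job

Move the three tall things in the organiser's front row (thread spool, square bottle, maul) to the side tray, and only then fetch the low wax tin behind them and set it in the dark ring on the turntable without turning the turntable. Then put the spool, the bottle and the maul each back on the very place in the organiser where it stood before. Keep all four things upright throughout, and leave everything standing free.

Things in the scene. Friction and masses are not known exactly. Their poses are not given: they have to be found in the camera images.
- spool: Upright spool of off-white thread, 105 mm tall: foot flange 54 mm across and 6 mm high, straight thread body 44 mm across from 8 to 92 mm height, thin cardboard tube end 22 mm across on top. About 0.15 kg. Origin: centre of its underside, z up along its axis. Grip the thread body in its upper half (about 70 to 80 mm up).
- bottle: Upright square white plastic bottle, closed, 108 mm tall: body 44 x 44 mm and 86 mm high with sides along its own x and y, black round cap 28 mm across from 90 to 108 mm. About 0.2 kg. Origin: centre of its underside, z up. Grip two opposite sides of the body at about 65 to 75 mm height.
- maul: Leatherworker's round maul standing on its head with the handle up, 114 mm tall: black head 54 mm across at the foot, tapering to 50 mm, up to 62 mm height, then a straight wooden handle 26 mm across from 66 to 110 mm height. About 0.3 kg. Origin: centre of its underside, z up. Grip the handle.
- tin: Low round metal wax tin, 52 mm across and 34 mm high, about 0.12 kg, standing in the organiser behind the front row. Origin: centre of its underside, z up. Its front is about 7 mm behind the tall things, so a gripper's body going down to it would hit them.
- rack: Fixed wooden organiser, open tray 160 (x) by 260 mm (y), rim 20 mm high, 6 mm thick, floor 6 mm above the bench. Origin: centre of underside; x points away from the robot, y left. Three ringed places at x -30, y -80, 0, +80 mm; which tall thing stands on which varies (within 3 mm of centre). Tin at about x +30, y 0. In the back corners a rivet pot and cork block, 22 mm high; they can stay.
- tray: Fixed grey plastic side tray, empty at the start: 220 x 220 mm outside, walls 5 mm thick and 14 mm high, floor 5 mm above the bench. Origin: centre of its underside. Left or right of the organiser. A thing is on it when it stands upright on its floor with its origin within 95 mm of the tray's centre along both tray axes.
- carousel: Wooden turntable disc, 230 mm across, 14 mm thick, on a free bearing (turns at 0.01 N m), opposite the tray. Origin: on its vertical axis at the disc's underside, 18 mm above the bench; x points from the axis to the dark ring. Brass knob 26 mm thick on the axis, 39 mm above the disc; two cork blocks with pins, 40 mm high, fixed 75 mm from the axis, 126 degrees either side of the ring.
- mark (a point): Centre of the dark inlaid ring (62 mm across, flush) in the turntable, on its upper face 32 mm above the bench and 75 mm from its axis. The tin goes here, its origin on this point.
Not all that is in view belongs to the job. Of the things like the maul, leave any that is blue, purple or yellow; of the rest the larger one is meant.

How it is judged:
By the outcome, as a careful person would: the job done as asked, in the order asked, and still so for the second after the job is handed in, with the robot touching nothing.
It also fails if it takes over 144 s, if anything falls off the work surface, if the arm or the gripper's body presses on something with over 40 N, if the wrist force passes 120 N, or if a joint passes its speed limit or range.

### The arm

A 6-joint arm with a two-finger parallel gripper is mounted at the origin on the work surface. World frame = base frame: x ahead of the robot, y to its left, z up, the work surface at z = 0. Lengths are in mm, angles in rad, forces in N, time in s.
With the tool pointing down it reaches from about 400 to 925 mm from the base axis. Payload 12.5 kg.
Tool frame: the origin (TCP) lies where the fingers leave the gripper's body, on its centre line; the fingertips stand 78 mm ahead of it and the grasp point (between the pads) lies 59 mm ahead of it (env.tip_extent is the distance from the TCP to the fingertips, in mm); z points along the fingers, y is the direction in which the jaws open and shut (so a half turn about z gives the same grasp; the last joint's range is limited). The gripper opens to 95 mm and grips with 3 to 60 N. Pads are 20 mm wide; open, the fingers measure 119 mm over their backs; the gripper's body (75 mm by 180 mm) begins 59 mm behind the grasp point.
Start: joints at [1.235, 0.491, 1.559, -0, 1.092, -0.106], TCP at [142.343, 608.585, 292.261] pointing down, gripper open.
Joint ranges: [-3.1, 3.1], [-0.84, 2.19], [0.05, 2.79], [-1.13, 4.28], [0.06, 2.93], [-2.69, 2.69]. Speed limits (rad/s): [2.22, 2.22, 2.79, 3.14, 3.14, 3.14].

### API

Orientations are given as [roll, pitch, yaw] about the fixed x, y, z axes, in that order (R = Rz(yaw) Ry(pitch) Rx(roll)).
In Python, from cell import env gives the robot as it stands. The module is installed in compiled form; this text tells all that it offers.
- The arm moves only by the tool play_rows, never from a script. Its argument "targets" is a list of rows, each an object with "linear": the shift along the tool's x, y, z in mm, a list of three; "turn": the turn about the tool's z in rad. A call has 1 to 20 rows; each row is the pose to reach, as a shift and turn from the pose commanded when the call began, along the tool's axes at that moment; what a row does not reach only later rows make up. A row lasts 1/8 s, in which the tool goes at most 62.5 mm and 10.7 degrees, less where a joint would pass 70% of its speed; a pose out of reach is approached as far as the arm can. A call with a gripper value outside its range is refused whole. "hand" is the finger opening in mm, from 0 to 95.1, set as the call begins (left out, the last holds). The fingers move at their own pace and stop on an object; the grip force is fixed at half the most. Time passes only in rows, so rows that repeat a pose let the fingers close. It gives the time, the measured TCP pose, the force and the opening at its end, in the units of the state.
- env.state(): the state, without advancing time (a new reading comes with each control period).
- env.read_camera(name): name is "scene" or "top" or "wrist"; returns (picture, depth): 480x640x3 uint8, red, green, blue; 480x640 float32, mm along the optical axis (not along the pixel's ray), 0 where there is no reading.
- env.camera_params(name): a dict with "fx", "fy", "cx", "cy" (pixels), "R" (3x3) and "t" (3): a world point X has camera coordinates R X + t. Camera axes: x right, y down, z forward; pixel columns grow to the right and rows downward; lengths in mm; the calibration is good to about 2 mm. The wrist camera is an equidistant fisheye: a pixel r from the principal point sees the ray r / f radians off the axis. A picture is of the moment at which its call begins: read the wrist's pose just before it. camera_params takes no time and is no camera call; for the wrist camera it gives the pose at the moment of the call.
- env.job_done(): hands the job in, once; it reports no verdict.
The state is a dict: "t": time; "joints": joint angles; "qvel": joint speeds; "tau": joint torques, N m; "eef_pos": TCP position; "tcp_rot": TCP orientation; "ft_force": force on the tool from outside, world axes, zero at the start; "moment": the same for the moment, N m; "opening": opening from 0.0 (shut) to 1.0 (fully open).
Only numpy, scipy, OpenCV 4.12 (cv2) and the standard library are available. Lean on these libraries where they do the work, as an engineer would, in place of code of your own. Each camera call takes 0.05 s, during which the arm holds its last target.

## Working session

There is one attempt and no reset: what is moved stays moved. The work goes in short steps, Python scripts to look and compute and a tool call to move; the robot and the scene stay as the last step left them, time stands still between calls to the robot, and variables do not carry over. Pictures are saved under pics/ and viewed, and the job is handed in when it is done.

Besides the shell and the picture viewer there is one more tool, called in YAML: its name, and indented under it one key for each argument. play_rows: Moves the arm, as the interface text tells. Its arguments: {"type":"object","properties":{"targets":{"type":"array","items":{"type":"object","properties":{"linear":{"type":"array","items":{"type":"number"}},"turn":{"type":"number"}}}},"hand":{"type":"number"}},"required":["targets"]}

```bash
mkdir -p pics
cat > h.py <<'E'
from cell import env
import numpy as np, cv2
def snap(n,f):
    p=env.camera_params(n); im,d=env.read_camera(n)
    cv2.imwrite(f'pics/{f}.png',im[:,:,::-1]); np.savez(f'pics/{f}.npz',im=im,d=d,**{k:np.array(v) for k,v in p.items()})
    return im,d,p
def load(f):
    z=np.load(f'pics/{f}.npz'); return z['im'],z['d'],z
def ptsfromdepth(d,p):
    v,u=np.mgrid[0:d.shape[0],0:d.shape[1]]
    X=np.stack([(u-p['cx'])/p['fx']*d,(v-p['cy'])/p['fy']*d,d],-1)
    return (X-p['t'])@p['R']
def ray(u,v,p,z):
    c=np.array([(u-p['cx'])/p['fx'],(v-p['cy'])/p['fy'],1]); R=np.array(p['R']); o=-R.T@p['t']; w=R.T@c
    return o+w*(z-o[2])/w[2]
E
python3 - <<'E'
from h import *
print(env.state())
for n in('scene','top'):
    im,d,p=snap(n,n+'0'); print(n,p)
E
```

```text
{'t': 0.0, 'joints': array([ 1.23542586e+00,  4.91557485e-01,  1.55945537e+00, -4.43650631e-05,
        1.09170866e+00, -1.05587580e-01]), 'qvel': array([ 0.00048468, -0.0010339 , -0.00106961,  0.00170318, -0.00016189,
       -0.00082719]), 'tau': array([-3.42497005e-03, -6.12631273e+01, -2.58178818e+01,  6.91915839e-02,
        4.82045312e-02, -1.30898070e-04]), 'eef_pos': array([142.27766662, 608.42277315, 291.66095493]), 'tcp_rot': array([-3.14046594e+00, -7.98434539e-05,  2.91183019e+00]), 'ft_force': array([ 0.83614736, -0.59349677, -0.43065581]), 'moment': array([-0.05425474,  0.00100043, -0.0449442 ]), 'opening': 1.0042079434683588}
scene {'fx': 513.7413950943358, 'fy': 513.7413950943358, 'cx': 318.0445733919348, 'cy': 236.7880421984313, 'R': array([[-0.69363236,  0.72021068,  0.01306596],
       [ 0.43134548,  0.42981779, -0.79321986],
       [-0.5769014 , -0.54456702, -0.60879515]]), 't': array([ 371.21666969, -167.00966191, 1347.41741673])}
top {'fx': 447.53179743156755, 'fy': 447.53179743156755, 'cx': 326.1547334733948, 'cy': 246.55931871982222, 'R': array([[-0.01646154, -0.99978864, -0.01231597],
       [-0.99155997,  0.01790784, -0.12840611],
       [ 0.12859952,  0.01009826, -0.99164519]]), 't': array([   6.03984887,  498.6220532 , 1034.65552195])}
```

View pics/scene0.png

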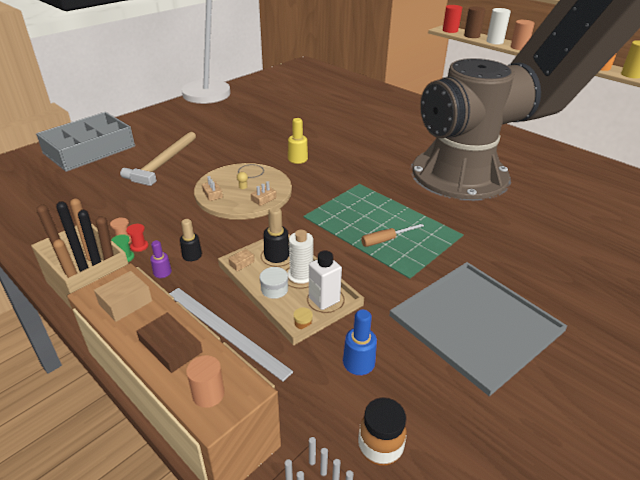

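View pics/top0.png

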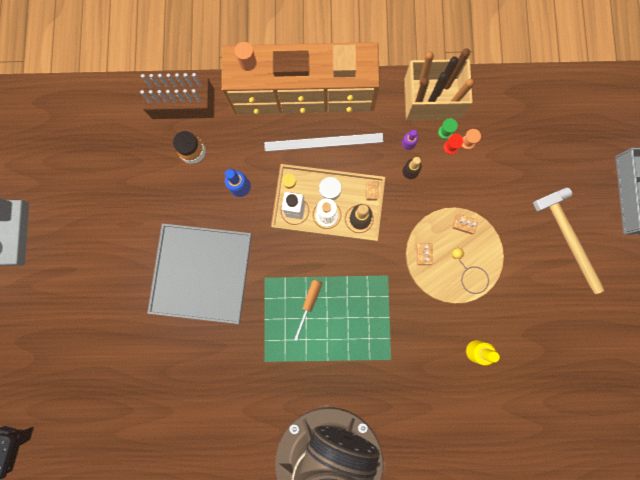

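The maul is the black-headed one in the organiser, at top (360,215), with the spool at (326,212), the bottle at (292,205) and the tin at (330,188). The tray is at (200,273), and the turntable ring is at about (475,280). Next I measure them.

Run:
```python
from h import *
im,d,p=load('top0'); P=ptsfromdepth(d,p)
for n,(u,v) in dict(bench=(330,260),tray=(200,273),rackfloor=(310,200),disc=(430,280),ring=(475,280),tin=(330,188),cap=(292,200),spool=(326,208),maul=(362,211),knob=(457,253)).items():
    print(n,P[v,u].round(1))
a=cv2.resize(im[155:310,260:510],None,fx=3.2,fy=3.2,interpolation=cv2.INTER_CUBIC); cv2.imwrite('pics/top0c.png',a[:,:,::-1])
im,d,p=load('scene0')
a=cv2.resize(im[150:350,180:390],None,fx=3,fy=3,interpolation=cv2.INTER_CUBIC); cv2.imwrite('pics/scene0c.png',a[:,:,::-1])
```

```text
bench [469.9 -11.1  -3.5]
tray [442.7 305.6   6.3]
rackfloor [619.3  35.9   4.8]
disc [ 414.8 -245.6   32.5]
ring [ 413.  -351.    32.8]
tin [640.7 -14.2  35.7]
cap [593.9  71.  115.3]
spool [575.3  -4.4 110.4]
maul [565.1 -83.9 119.1]
knob [ 473.4 -301.4   71.3]
```

View pics/top0c.png

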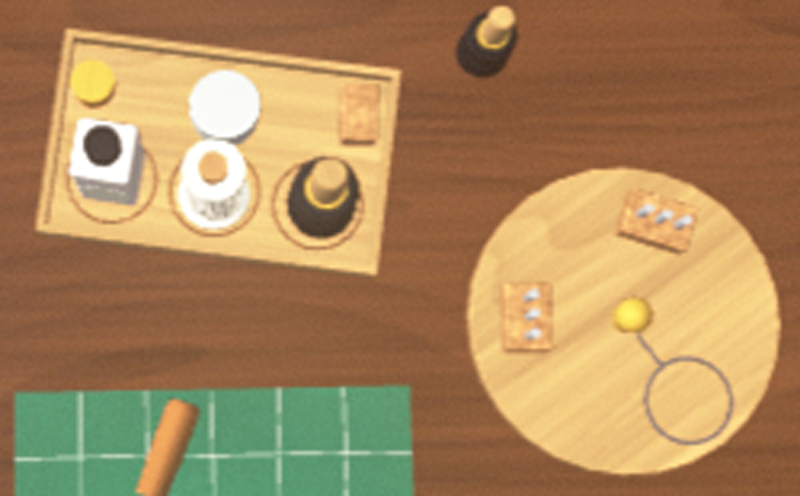

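View pics/scene0c.png

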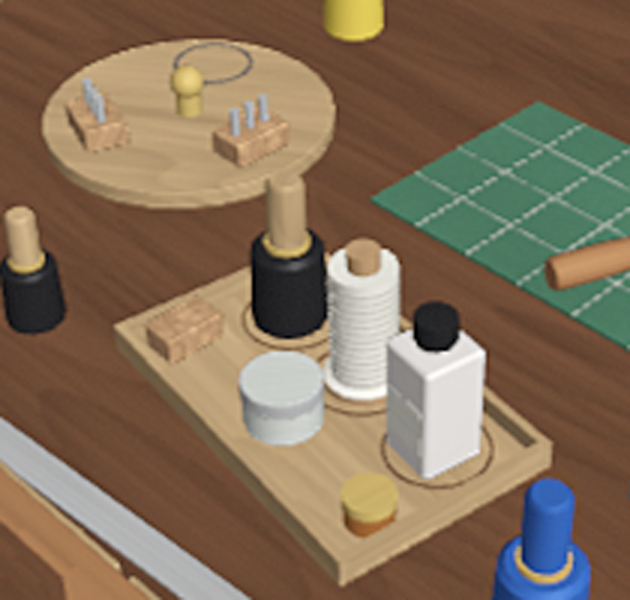

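```bash
cat >> h.py <<'E'
def cc(mask,roi):
    m=np.zeros(mask.shape,np.uint8); u0,v0,u1,v1=roi; m[v0:v1,u0:u1]=mask[v0:v1,u0:u1]
    n,l,s,c=cv2.connectedComponentsWithStats(m); i=1+np.argmax(s[1:,4]); return (l==i).astype(np.uint8),c[i],s[i]
E
python3 - <<'E'
from h import *
im,d,p=load('top0'); P=ptsfromdepth(d,p)
hsv=cv2.cvtColor(im,cv2.COLOR_RGB2HSV); H,S,V=[hsv[...,i].astype(int) for i in range(3)]
def show(n,m,z,roi):
    mm,c,s=cc(m.astype(np.uint8),roi)
    print(n,'area',s[4],'bb',s[:4],'cen',c.round(1),ray(*c,p,z).round(1),'depth med',np.median(P[mm>0],0).round(1)); return mm
show('tin',(S<40)&(V>150),40,(315,170,345,198))
show('cap',(V<80),114,(280,192,304,212))
m=show('botwhite',(S<40)&(V>190),92,(278,190,308,222)); 
show('spooltop',(S>70)&(P[...,2]>95),111,(315,195,340,218))
show('maultop',(S>60)&(V>120)&(P[...,2]>105),120,(348,195,375,225))
show('knob',(H>20)&(H<32)&(S>150)&(V>150)&(P[...,2]>50),71,(445,240,470,265))
# heights: rack rim mask
hi=(P[...,2]>11)
show('tall',hi,0,(265,155,392,245))
# disc
g=cv2.cvtColor(im,cv2.COLOR_RGB2GRAY)
mm=show('disc',(P[...,2]>22)&(P[...,2]<45),32,(395,195,515,315))
c=max(cv2.findContours(mm,0,1)[0],key=cv2.contourArea)[:,0]
Q=np.array([ray(*q,p,32)[:2] for q in c]); A=np.c_[2*Q,np.ones(len(Q))]; s=np.linalg.lstsq(A,(Q**2).sum(1),rcond=None)[0]; print('disc c',s[:2],'r',np.sqrt(s[2]+s[0]**2+s[1]**2))
# tray
mm=show('tray',(S<60)&(V>70)&(V<190),14,(135,210,265,335))
c=max(cv2.findContours(mm,0,1)[0],key=cv2.contourArea); b=cv2.boxPoints(cv2.minAreaRect(c)); print([ray(*q,p,14).round(0)[:2] for q in b])
# ring: dark on disc
mm=show('ring',(V<165),32,(459,264,492,296))
rp=np.argwhere((V<165))[:,::-1]; rp=rp[(abs(rp[:,0]-476)<18)&(abs(rp[:,1]-280)<17)]
Q=np.array([ray(*q,p,32)[:2] for q in rp])
for _ in range(6):
    A=np.c_[2*Q,np.ones(len(Q))]; s=np.linalg.lstsq(A,(Q**2).sum(1),rcond=None)[0]; r=np.sqrt(s[2]+s[0]**2+s[1]**2); e=abs(np.hypot(*(Q-s[:2]).T)-r); Q=Q[e<max(3,np.percentile(e,90))]
print('ring',s[:2],r,len(Q))
E
```

```text
tin area 375 bb [319 177  22  21] cen [329.6 187.4] [641.  -13.4  40. ] depth med [641.6 -13.9  38.8]
cap area 4 bb [290 205   4   1] cen [291.5 205. ] [582.8  72.3 114. ] depth med [583.2  72.4 112.2]
botwhite area 227 bb [282 192  21  21] cen [291.9 202.8] [592.9  73.2  92. ] depth med [589.7  73.1  90.8]
spooltop area 71 bb [322 202   9  10] cen [326.1 206.8] [577.9  -4.8 111. ] depth med [577.7  -4.6 110.1]
maultop area 112 bb [357 204  12  12] cen [363.1 209.5] [568.2 -86.3 120. ] depth med [568.  -86.3 118.1]
knob area 55 bb [453 248   9  10] cen [457.1 252.7] [ 474.2 -301.8   71. ] depth med [ 474.9 -303.5   66. ]
tall area 1149 bb [272 164 113  77] cen [322.8 198.3] [624.1   4.1   0. ] depth med [647.5  19.5  19.2]
disc area 6528 bb [406 207  98  96] cen [455.6 256.7] [ 469.  -308.9   32. ] depth med [ 466.2 -306.3   30.8]
disc c [ 474.5077155  -306.85439107] r 113.34468663149845
tray area 8362 bb [147 224 104 100] cen [199.5 273.3] [441.4 304.4  14. ] depth med [441.5 306.6   4.8]
[array([349., 429.]), array([571., 408.]), array([538., 180.]), array([318., 206.])]
ring area 30 bb [484 289   8   7] cen [488.7 293.1] [ 381.9 -381.4   32. ] depth med [ 381.6 -394.5   -1.4]
ring [ 409.04663711 -362.86526128] 33.84222573644751 43
```

```bash
cat > g.py <<'E'
import json,sys,numpy as np
f='cmd.json'
def get():
    try: return json.load(open(f))
    except Exception: return [142.343,608.585,292.261,2.9118]
def plan(*ws):
    """world waypoints (x,y,z,yaw) from one start; prints rows"""
    x,y,z,w=get(); c,s=np.cos(w),np.sin(w); last=np.array([x,y,z,w])
    for W in ws:
        dx,dy,dz=W[0]-x,W[1]-y,W[2]-z
        n=max(np.linalg.norm(np.array(W[:3])-last[:3])/62.5, abs(W[3]-last[3])/0.1867)
        print('lin',[round(c*dx+s*dy,1),round(s*dx-c*dy,1),round(-dz,1)],'turn',round(-(W[3]-w),3),'rows>=%.1f'%n); last=np.array(W)
def commit(lin,turn):
    x,y,z,w=get(); c,s=np.cos(w),np.sin(w); a,b,k=lin
    json.dump([x+c*a+s*b,y+s*a-c*b,z-k,w-turn],open(f,'w')); print('cmd',np.round(get(),2))
E
python3 -c "
from g import *
plan((600,0,330,1.42))"
```

```text
lin [np.float64(-584.2), np.float64(-488.3), -37.7] turn 1.492 rows>=12.2
```

play_rows:
  targets:
    - {"linear":[-584.2,-488.3,-37.7],"turn":1.492}
    - {"linear":[-584.2,-488.3,-37.7],"turn":1.492}
    - {"linear":[-584.2,-488.3,-37.7],"turn":1.492}
    - {"linear":[-584.2,-488.3,-37.7],"turn":1.492}
    - {"linear":[-584.2,-488.3,-37.7],"turn":1.492}
    - {"linear":[-584.2,-488.3,-37.7],"turn":1.492}
    - {"linear":[-584.2,-488.3,-37.7],"turn":1.492}
    - {"linear":[-584.2,-488.3,-37.7],"turn":1.492}
    - {"linear":[-584.2,-488.3,-37.7],"turn":1.492}
    - {"linear":[-584.2,-488.3,-37.7],"turn":1.492}
    - {"linear":[-584.2,-488.3,-37.7],"turn":1.492}
    - {"linear":[-584.2,-488.3,-37.7],"turn":1.492}
    - {"linear":[-584.2,-488.3,-37.7],"turn":1.492}
    - {"linear":[-584.2,-488.3,-37.7],"turn":1.492}
    - {"linear":[-584.2,-488.3,-37.7],"turn":1.492}
    - {"linear":[-584.2,-488.3,-37.7],"turn":1.492}
    - {"linear":[-584.2,-488.3,-37.7],"turn":1.492}
    - {"linear":[-584.2,-488.3,-37.7],"turn":1.492}

```text
t: 2.35
eef_pos: [599.8, 0.5, 330.1]
tcp_rot: [3.141, -0.0, 1.42]
ft_force: [0.2, -0.8, 0.0]
opening: 1.003
```

Run:
```python
from g import *; commit([-584.2,-488.3,-37.7],1.492)
from h import *
im,d,p=snap('wrist','w1'); print(p); print(env.state()['eef_pos'],env.state()['tcp_rot'])
```

```text
cmd [5.9996e+02 5.0000e-02 3.2996e+02 1.4200e+00]
{'fx': 371.64829954431775, 'fy': 371.64829954431775, 'cx': 315.9604902652669, 'cy': 240.22015831326047, 'R': array([[ 9.88669762e-01, -1.50106937e-01,  9.49010499e-05],
       [-1.45615765e-01, -9.58935065e-01,  2.43391845e-01],
       [-3.64438004e-02, -2.40647977e-01, -9.69928039e-01]]), 't': array([-594.32513525,   49.87328988,  447.78853091])}
[5.99865313e+02 3.30615461e-01 3.30023069e+02] [ 3.14145803e+00 -1.10755456e-04  1.42020202e+00]
```

View pics/w1.png

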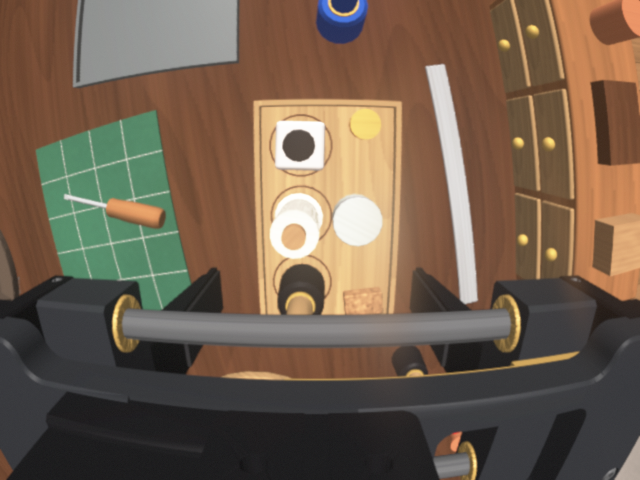

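```bash
cat >> h.py <<'E'
def fray(u,v,p,z):
    a=np.array([u-p['cx'],v-p['cy']])/p['fx']; r=np.linalg.norm(a); c=np.r_[a/max(r,1e-9)*np.sin(r),np.cos(r)]
    R=np.array(p['R']); o=-R.T@p['t']; w=R.T@c; return o+w*(z-o[2])/w[2]
def circ(Q):
    A=np.c_[2*Q,np.ones(len(Q))]; s=np.linalg.lstsq(A,(Q**2).sum(1),rcond=None)[0]; return s[:2],np.sqrt(s[2]+s[0]**2+s[1]**2)
def outline(mm,p,z):
    c=max(cv2.findContours(mm,0,1)[0],key=cv2.contourArea)[:,0].astype(float)
    return np.array([fray(*q,p,z)[:2] for q in c])
E
python3 - <<'E'
from h import *
im,d,p=load('w1')
hsv=cv2.cvtColor(im,cv2.COLOR_RGB2HSV); H,S,V=[hsv[...,i].astype(int) for i in range(3)]
def show(n,m,z,roi):
    mm,c,s=cc(m.astype(np.uint8),roi); Q=outline(mm,p,z)
    print(n,'bb',s[:5],'cen',c.round(1),fray(*c,p,z).round(1),'circ',circ(Q)[0].round(1),circ(Q)[1].round(1)); return mm,Q
show('cap',V<80,114,(278,125,320,165))
show('spooltube',(S>70)&(H<18),111,(278,218,310,256))
show('tin',(S<50)&(V>150),40,(330,190,386,248))
mm,Q=show('bottle',(S<50)&(V>150)|(V<80),92,(268,115,330,172))
r=cv2.minAreaRect(Q.astype(np.float32)); print(r)
a=cv2.resize(im[85:325,240:410],None,fx=2.5,fy=2.5,interpolation=cv2.INTER_CUBIC); cv2.imwrite('pics/w1c.png',a[:,:,::-1])
E
```

```text
Traceback (most recent call last):
  File "h.py", line 18, in cc
    n,l,s,c=cv2.connectedComponentsWithStats(m); i=1+np.argmax(s[1:,4]); return (l==i).astype(np.uint8),c[i],s[i]
                                                     ~~~~~~~~~^^^^^^^^^
ValueError: attempt to get argmax of an empty sequence
```

Run:
```python
from h import *
im,d,p=load('w1')
print(im[145,298],im[236,293],im[220,357],im[165,312],im[300,300])
a=cv2.resize(im[85:325,240:410],None,fx=2.5,fy=2.5,interpolation=cv2.INTER_CUBIC); cv2.imwrite('pics/w1c.png',a[:,:,::-1])
hsv=cv2.cvtColor(im,cv2.COLOR_RGB2HSV); H,S,V=[hsv[...,i].astype(int) for i in range(3)]
def show(n,m,z,roi):
    mm,c,s=cc(m.astype(np.uint8),roi); Q=outline(mm,p,z)
    print(n,'bb',s[:5],'cen',c.round(1),fray(*c,p,z).round(1),'circ',circ(Q)[0].round(1),circ(Q)[1].round(1)); return mm,Q
show('cap',V<130,114,(278,125,320,165))
show('spooltube',(S>70)&(H<18),111,(278,218,310,256))
show('tin',(S<50)&(V>150),40,(330,190,386,248))
mm,Q=show('bottle',(S<50)&(V>150)|(V<80),92,(268,115,330,172))
r=cv2.minAreaRect(Q.astype(np.float32)); print(r)
```

```text
[89 78 71] [228 179 129] [247 246 240] [253 251 248] [205 164 116]
cap bb [283 130  31  31 746] cen [298.2 145.1] [597.3  71.7 114. ] circ [597.2  71.7] 12.4
spooltube bb [282 224  24  26 487] cen [293.3 236.3] [580.7  -4.4 111. ] circ [580.6  -4.5] 10.5
tin bb [ 333  194   49   52 2016] cen [356.6 219.8] [642.4 -13.   40. ] circ [642.6 -13.3] 26.6
bottle bb [ 275  121   50   49 1550] cen [300.2 144.6] [598.   72.2  92. ] circ [597.4  72.2] 23.9
((597.312744140625, 72.0269775390625), (42.86532211303711, 43.09769058227539), 80.72567749023438)
```

View pics/w1c.png

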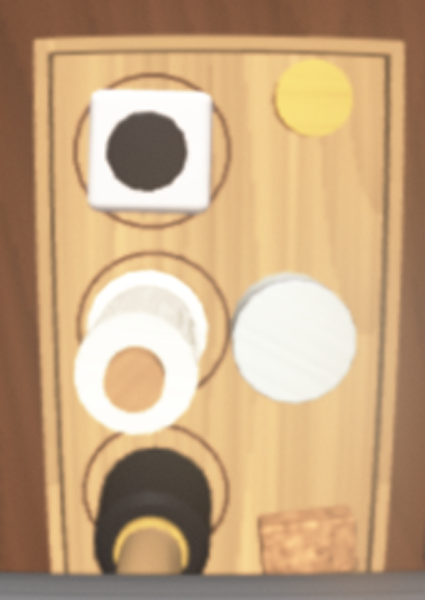

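```bash
python3 -c "
from g import *
plan((597.3,72,240,1.411),(597.3,72,135,1.411))"
```

```text
lin [np.float64(70.7), np.float64(-13.5), 90.0] turn 0.009 rows>=1.8
lin [np.float64(70.7), np.float64(-13.5), 195.0] turn 0.009 rows>=1.7
```

play_rows:
  targets:
    - {"linear":[40,-8,20],"turn":0.009}
    - {"linear":[70.7,-13.5,60],"turn":0.009}
    - {"linear":[70.7,-13.5,90],"turn":0.009}
    - {"linear":[70.7,-13.5,90],"turn":0.009}
    - {"linear":[70.7,-13.5,120],"turn":0.009}
    - {"linear":[70.7,-13.5,150],"turn":0.009}
    - {"linear":[70.7,-13.5,175],"turn":0.009}
    - {"linear":[70.7,-13.5,188],"turn":0.009}
    - {"linear":[70.7,-13.5,195],"turn":0.009}
    - {"linear":[70.7,-13.5,195],"turn":0.009}
    - {"linear":[70.7,-13.5,195],"turn":0.009}

```text
t: 3.78
eef_pos: [597.6, 72.0, 135.8]
tcp_rot: [3.14, -0.0, 1.411]
ft_force: [1.1, 0.4, 0.7]
opening: 0.997
```

play_rows:
  hand: 38
  targets:
    - {"linear":[0,0,0],"turn":0}
    - {"linear":[0,0,0],"turn":0}
    - {"linear":[0,0,0],"turn":0}
    - {"linear":[0,0,0],"turn":0}
    - {"linear":[0,0,0],"turn":0}
    - {"linear":[0,0,0],"turn":0}

```text
t: 4.53
eef_pos: [597.2, 72.0, 134.9]
tcp_rot: [-3.141, -0.0, 1.411]
ft_force: [-1.7, -0.5, -0.3]
opening: 0.462
```

```bash
python3 -c "
from g import *
commit([70.7,-13.5,195],0.009)
x,y,z,w=get()
plan((x,y,290,w),(451,365,290,w),(451,365,134.5,w))"
```

```text
cmd [597.25  71.98 134.96   1.41]
lin [np.float64(0.0), np.float64(0.0), -155.0] turn -0.0 rows>=2.5
lin [np.float64(266.0), np.float64(-191.1), -155.0] turn -0.0 rows>=5.2
lin [np.float64(266.0), np.float64(-191.1), 0.5] turn -0.0 rows>=2.5
```

play_rows:
  targets:
    - {"linear":[0,0,-10],"turn":0}
    - {"linear":[0,0,-35],"turn":0}
    - {"linear":[0,0,-75],"turn":0}
    - {"linear":[0,0,-115],"turn":0}
    - {"linear":[0,0,-145],"turn":0}
    - {"linear":[12,-8.6,-155],"turn":0}
    - {"linear":[40,-28.7,-155],"turn":0}
    - {"linear":[80,-57.5,-155],"turn":0}
    - {"linear":[120,-86.2,-155],"turn":0}
    - {"linear":[160,-115,-155],"turn":0}
    - {"linear":[200,-143.7,-155],"turn":0}
    - {"linear":[235,-168.8,-155],"turn":0}
    - {"linear":[258,-185.4,-155],"turn":0}
    - {"linear":[266,-191.1,-150],"turn":0}
    - {"linear":[266,-191.1,-130],"turn":0}
    - {"linear":[266,-191.1,-95],"turn":0}
    - {"linear":[266,-191.1,-55],"turn":0}
    - {"linear":[266,-191.1,-22],"turn":0}
    - {"linear":[266,-191.1,-6],"turn":0}
    - {"linear":[266,-191.1,-2],"turn":0}

```text
t: 7.02
eef_pos: [450.9, 364.8, 136.2]
tcp_rot: [-3.141, 0.001, 1.41]
ft_force: [-0.2, 0.0, -1.5]
opening: 0.463
```

play_rows:
  targets:
    - {"linear":[0,0,1.5],"turn":0}
    - {"linear":[0,0,2.5],"turn":0}
    - {"linear":[0,0,2.5],"turn":0}

```text
t: 7.4
eef_pos: [451.1, 365.2, 135.1]
tcp_rot: [3.141, -0.001, 1.411]
ft_force: [0.9, -0.8, -1.8]
opening: 0.461
```

play_rows:
  targets:
    - {"linear":[0,0,0.5],"turn":0}
    - {"linear":[0,0,0.5],"turn":0}

```text
t: 7.65
eef_pos: [451.0, 365.1, 134.1]
tcp_rot: [3.141, -0.0, 1.411]
ft_force: [0.5, 0.6, -1.9]
opening: 0.462
```

play_rows:
  hand: 90
  targets:
    - {"linear":[0,0,0],"turn":0}
    - {"linear":[0,0,0],"turn":0}
    - {"linear":[0,0,0],"turn":0}
    - {"linear":[0,0,0],"turn":0}
    - {"linear":[0,0,-15],"turn":0}
    - {"linear":[0,0,-50],"turn":0}
    - {"linear":[0,0,-100],"turn":0}
    - {"linear":[0,0,-155],"turn":0}
    - {"linear":[0,0,-155],"turn":0}

```text
t: 8.78
eef_pos: [451.6, 365.5, 294.1]
tcp_rot: [3.135, -0.006, 1.411]
ft_force: [-1.1, 0.5, -0.2]
opening: 0.943
```

```bash
python3 -c "
from g import *
commit([266,-191.1,-2],0)
commit([0,0,2.5],0)
commit([0,0,0.5],0)
commit([0,0,-155],0)
plan((569,-38,320,1.411))"
```

```text
cmd [450.97 365.03 136.96   1.41]
cmd [450.97 365.03 134.46   1.41]
cmd [450.97 365.03 133.96   1.41]
cmd [450.97 365.03 288.96   1.41]
lin [np.float64(-379.1), np.float64(180.7), -31.0] turn -0.0 rows>=6.7
```

```bash
python3 -c "
from g import *
plan((565,-130,330,1.411))"
```

```text
lin [np.float64(-470.5), np.float64(191.4), -41.0] turn -0.0 rows>=8.2
```

play_rows:
  targets:
    - {"linear":[-470.5,191.4,-41],"turn":0}
    - {"linear":[-470.5,191.4,-41],"turn":0}
    - {"linear":[-470.5,191.4,-41],"turn":0}
    - {"linear":[-470.5,191.4,-41],"turn":0}
    - {"linear":[-470.5,191.4,-41],"turn":0}
    - {"linear":[-470.5,191.4,-41],"turn":0}
    - {"linear":[-470.5,191.4,-41],"turn":0}
    - {"linear":[-470.5,191.4,-41],"turn":0}
    - {"linear":[-470.5,191.4,-41],"turn":0}
    - {"linear":[-470.5,191.4,-41],"turn":0}
    - {"linear":[-470.5,191.4,-41],"turn":0}
    - {"linear":[-470.5,191.4,-41],"turn":0}

```text
t: 10.28
eef_pos: [564.8, -128.6, 330.0]
tcp_rot: [-3.142, -0.0, 1.412]
ft_force: [-0.6, 0.6, 0.1]
opening: 0.947
```

Run:
```python
from g import *; commit([-470.5,191.4,-41],0)
from h import *
im,d,p=snap('wrist','w2'); print(env.state()['eef_pos'])
```

```text
cmd [ 564.97 -129.96  329.96    1.41]
[ 564.91018013 -128.80158065  330.03049982]
```

View pics/w2.png

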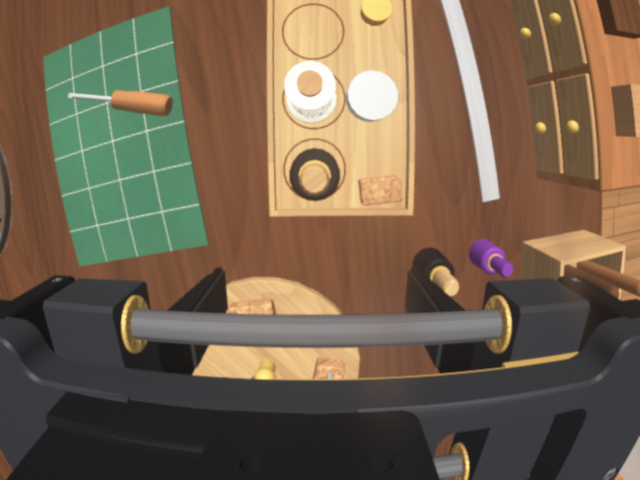

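Here the maul handle shows at (315,177), the spool tube at (310,83), the tin at (372,95) and an empty ring at (313,31), where the bottle stood.

Run:
```python
from h import *
im,d,p=load('w2')
print(im[177,315],im[160,315],im[195,315])
hsv=cv2.cvtColor(im,cv2.COLOR_RGB2HSV); H,S,V=[hsv[...,i].astype(int) for i in range(3)]
def show(n,m,z,roi):
    mm,c,s=cc(m.astype(np.uint8),roi); Q=outline(mm,p,z)
    print(n,'bb',s[:5],'cen',c.round(1),fray(*c,p,z).round(1),'circ',circ(Q)[0].round(1),circ(Q)[1].round(1)); return mm,Q
show('spooltube',(S>70)&(H<18),111,(295,65,325,97))
show('tin',(S<50)&(V>150),40,(340,65,402,125))
show('head',(V<120),68,(280,140,350,205))
for t in(130,145,160,175):
  show('handle',(V>t),120,(300,160,331,195))
a=cv2.resize(im[50:215,270:410],None,fx=4,fy=3.6,interpolation=cv2.INTER_CUBIC); cv2.imwrite('pics/w2c.png',a[:,:,::-1])
```

```text
[227 184 129] [212 172 100] [95 78 61]
spooltube bb [298  71  24  25 496] cen [309.4  83. ] [580.2  -6.9 111. ] circ [580.2  -6.9] 10.2
tin bb [ 346   70   52   51 2021] cen [372.1  95.1] [642.3 -15.7  40. ] circ [642.6 -15.5] 26.2
head bb [ 290  149   49   52 1112] cen [314.  173.6] [571.2 -85.8  68. ] circ [571.1 -86.9] 23.7
handle bb [300 160  31  34 854] cen [314.5 175.9] [572.  -84.4 120. ] circ [572.  -84.5] 13.1
handle bb [300 160  31  33 823] cen [314.4 175.7] [572.  -84.1 120. ] circ [572.  -84.2] 12.8
handle bb [300 160  31  33 790] cen [314.3 175.5] [572. -84. 120.] circ [571.9 -84.1] 12.6
handle bb [300 160  31  33 765] cen [314.2 175.4] [571.9 -83.9 120. ] circ [571.8 -84. ] 12.3
```

View pics/w2c.png

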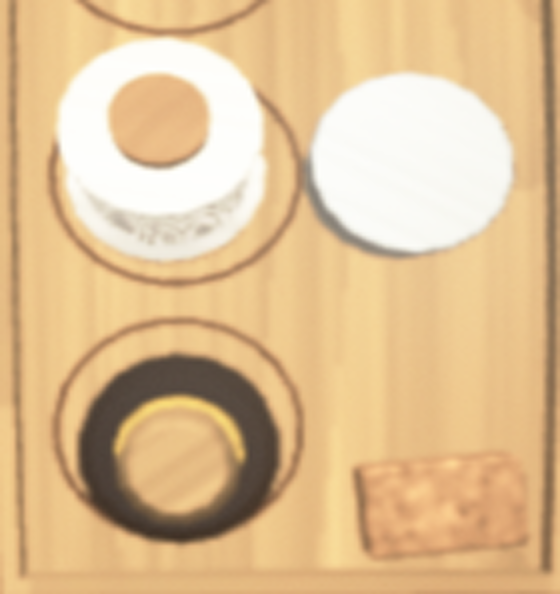

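```bash
python3 -c "
from g import *
plan((580.5,-5.6,250,1.411),(580.5,-5.6,140,1.411))"
```

```text
lin [np.float64(125.2), np.float64(-4.5), 80.0] turn -0.0 rows>=2.4
lin [np.float64(125.2), np.float64(-4.5), 190.0] turn -0.0 rows>=1.8
```

play_rows:
  hand: 95
  targets:
    - {"linear":[50,-2,10],"turn":0}
    - {"linear":[100,-4,40],"turn":0}
    - {"linear":[125.2,-4.5,75],"turn":0}
    - {"linear":[125.2,-4.5,85],"turn":0}
    - {"linear":[125.2,-4.5,105],"turn":0}
    - {"linear":[125.2,-4.5,140],"turn":0}
    - {"linear":[125.2,-4.5,170],"turn":0}
    - {"linear":[125.2,-4.5,185],"turn":0}
    - {"linear":[125.2,-4.5,190],"turn":0}
    - {"linear":[125.2,-4.5,190],"turn":0}
    - {"linear":[125.2,-4.5,190],"turn":0}

```text
t: 11.7
eef_pos: [580.8, -5.7, 140.9]
tcp_rot: [3.14, -0.0, 1.411]
ft_force: [0.4, -0.0, -0.3]
opening: 0.999
```

play_rows:
  hand: 38
  targets:
    - {"linear":[0,0,0],"turn":0}
    - {"linear":[0,0,0],"turn":0}
    - {"linear":[0,0,0],"turn":0}
    - {"linear":[0,0,0],"turn":0}
    - {"linear":[0,0,0],"turn":0}
    - {"linear":[0,0,0],"turn":0}

```text
t: 12.45
eef_pos: [580.4, -5.6, 139.9]
tcp_rot: [-3.141, -0.0, 1.411]
ft_force: [-0.8, -0.2, 0.3]
opening: 0.457
```

```bash
python3 -c "
from g import *
commit([125.2,-4.5,190],0)
x,y,z,w=get()
plan((x,y,295,w),(444,306,295,w),(444,306,139,w))"
```

```text
cmd [580.47  -5.64 139.96   1.41]
lin [np.float64(0.0), np.float64(0.0), -155.0] turn -0.0 rows>=2.5
lin [np.float64(285.9), np.float64(-184.4), -155.0] turn -0.0 rows>=5.4
lin [np.float64(285.9), np.float64(-184.4), 1.0] turn -0.0 rows>=2.5
```

play_rows:
  targets:
    - {"linear":[0,0,-10],"turn":0}
    - {"linear":[0,0,-35],"turn":0}
    - {"linear":[0,0,-75],"turn":0}
    - {"linear":[0,0,-115],"turn":0}
    - {"linear":[0,0,-145],"turn":0}
    - {"linear":[14,-9,-155],"turn":0}
    - {"linear":[45,-29,-155],"turn":0}
    - {"linear":[88,-56.8,-155],"turn":0}
    - {"linear":[132,-85.1,-155],"turn":0}
    - {"linear":[176,-113.5,-155],"turn":0}
    - {"linear":[220,-141.9,-155],"turn":0}
    - {"linear":[255,-164.5,-155],"turn":0}
    - {"linear":[278,-179.3,-155],"turn":0}
    - {"linear":[285.9,-184.4,-150],"turn":0}
    - {"linear":[285.9,-184.4,-130],"turn":0}
    - {"linear":[285.9,-184.4,-95],"turn":0}
    - {"linear":[285.9,-184.4,-55],"turn":0}
    - {"linear":[285.9,-184.4,-22],"turn":0}
    - {"linear":[285.9,-184.4,-6],"turn":0}
    - {"linear":[285.9,-184.4,-2],"turn":0}

```text
t: 14.95
eef_pos: [443.8, 305.7, 141.3]
tcp_rot: [-3.14, 0.001, 1.411]
ft_force: [-0.2, 0.1, -1.1]
opening: 0.457
```

play_rows:
  targets:
    - {"linear":[0,0,1.5],"turn":0}
    - {"linear":[0,0,3],"turn":0}
    - {"linear":[0,0,3],"turn":0}
    - {"linear":[0,0,3],"turn":0}

```text
t: 15.45
eef_pos: [444.0, 306.0, 139.3]
tcp_rot: [3.141, -0.0, 1.411]
ft_force: [-0.1, -0.7, -0.4]
opening: 0.459
```

play_rows:
  hand: 90
  targets:
    - {"linear":[0,0,0],"turn":0}
    - {"linear":[0,0,0],"turn":0}
    - {"linear":[0,0,0],"turn":0}
    - {"linear":[0,0,0],"turn":0}
    - {"linear":[0,0,-15],"turn":0}
    - {"linear":[0,0,-50],"turn":0}
    - {"linear":[0,0,-100],"turn":0}
    - {"linear":[0,0,-155],"turn":0}
    - {"linear":[0,0,-155],"turn":0}

```text
t: 16.58
eef_pos: [444.6, 306.4, 298.8]
tcp_rot: [3.135, -0.005, 1.411]
ft_force: [0.6, -0.2, -1.1]
opening: 0.95
```

```bash
python3 -c "
from g import *
commit([285.9,-184.4,-2],0)
commit([0,0,3],0)
commit([0,0,-155],0)
plan((571.5,-86,290,1.411),(571.5,-86,154,1.411))"
```

```text
cmd [443.98 305.99 141.96   1.41]
cmd [443.98 305.99 138.96   1.41]
cmd [443.98 305.99 293.96   1.41]
lin [np.float64(-366.7), np.float64(188.3), 4.0] turn -0.0 rows>=6.6
lin [np.float64(-366.7), np.float64(188.3), 140.0] turn -0.0 rows>=2.2
```

play_rows:
  hand: 80
  targets:
    - {"linear":[-60,30.8,0],"turn":0}
    - {"linear":[-115,59,0],"turn":0}
    - {"linear":[-170,87.3,0],"turn":0}
    - {"linear":[-225,115.5,0],"turn":0}
    - {"linear":[-280,143.8,0],"turn":0}
    - {"linear":[-330,169.4,0],"turn":0}
    - {"linear":[-366.7,188.3,4],"turn":0}
    - {"linear":[-366.7,188.3,4],"turn":0}
    - {"linear":[-366.7,188.3,20],"turn":0}
    - {"linear":[-366.7,188.3,55],"turn":0}
    - {"linear":[-366.7,188.3,95],"turn":0}
    - {"linear":[-366.7,188.3,125],"turn":0}
    - {"linear":[-366.7,188.3,137],"turn":0}
    - {"linear":[-366.7,188.3,140],"turn":0}
    - {"linear":[-366.7,188.3,140],"turn":0}
    - {"linear":[-366.7,188.3,140],"turn":0}

```text
t: 18.58
eef_pos: [571.7, -86.0, 154.9]
tcp_rot: [3.14, 0.0, 1.411]
ft_force: [-0.8, -0.1, -0.5]
opening: 0.839
```

play_rows:
  hand: 18
  targets:
    - {"linear":[0,0,0],"turn":0}
    - {"linear":[0,0,0],"turn":0}
    - {"linear":[0,0,0],"turn":0}
    - {"linear":[0,0,0],"turn":0}
    - {"linear":[0,0,0],"turn":0}
    - {"linear":[0,0,0],"turn":0}
    - {"linear":[0,0,0],"turn":0}

```text
t: 19.45
eef_pos: [571.3, -86.0, 153.8]
tcp_rot: [-3.141, -0.0, 1.411]
ft_force: [-0.5, -0.3, -1.7]
opening: 0.266
```

```bash
python3 -c "
from g import *
commit([-366.7,188.3,140],0)
x,y,z,w=get()
plan((x,y,309,w),(437,247,309,w),(437,247,z-1,w))"
```

```text
cmd [571.45 -86.03 153.96   1.41]
lin [np.float64(0.0), np.float64(0.0), -155.0] turn -0.0 rows>=2.5
lin [np.float64(307.4), np.float64(-185.8), -155.0] turn -0.0 rows>=5.7
lin [np.float64(307.4), np.float64(-185.8), 1.0] turn -0.0 rows>=2.5
```

play_rows:
  targets:
    - {"linear":[0,0,-10],"turn":0}
    - {"linear":[0,0,-35],"turn":0}
    - {"linear":[0,0,-75],"turn":0}
    - {"linear":[0,0,-115],"turn":0}
    - {"linear":[0,0,-145],"turn":0}
    - {"linear":[14,-8.5,-155],"turn":0}
    - {"linear":[47,-28.4,-155],"turn":0}
    - {"linear":[95,-57.4,-155],"turn":0}
    - {"linear":[142,-85.8,-155],"turn":0}
    - {"linear":[190,-114.8,-155],"turn":0}
    - {"linear":[237,-143.2,-155],"turn":0}
    - {"linear":[275,-166.2,-155],"turn":0}
    - {"linear":[299,-180.7,-155],"turn":0}
    - {"linear":[307.4,-185.8,-150],"turn":0}
    - {"linear":[307.4,-185.8,-130],"turn":0}
    - {"linear":[307.4,-185.8,-95],"turn":0}
    - {"linear":[307.4,-185.8,-55],"turn":0}
    - {"linear":[307.4,-185.8,-22],"turn":0}
    - {"linear":[307.4,-185.8,-6],"turn":0}
    - {"linear":[307.4,-185.8,-2],"turn":0}

```text
t: 21.95
eef_pos: [436.4, 246.5, 154.6]
tcp_rot: [-3.139, 0.001, 1.41]
ft_force: [0.7, -0.1, -3.0]
opening: 0.267
```

play_rows:
  targets:
    - {"linear":[0,0,1.5],"turn":0}
    - {"linear":[0,0,3],"turn":0}
    - {"linear":[0,0,3],"turn":0}
    - {"linear":[0,0,3],"turn":0}

```text
t: 22.45
eef_pos: [437.1, 247.1, 153.3]
tcp_rot: [3.141, -0.0, 1.411]
ft_force: [0.6, -0.3, -3.1]
opening: 0.265
```

play_rows:
  hand: 75
  targets:
    - {"linear":[0,0,0],"turn":0}
    - {"linear":[0,0,0],"turn":0}
    - {"linear":[0,0,0],"turn":0}
    - {"linear":[0,0,0],"turn":0}
    - {"linear":[0,0,-15],"turn":0}
    - {"linear":[0,0,-50],"turn":0}
    - {"linear":[0,0,-100],"turn":0}
    - {"linear":[0,0,-155],"turn":0}
    - {"linear":[0,0,-155],"turn":0}

```text
t: 23.58
eef_pos: [437.6, 247.4, 312.5]
tcp_rot: [3.135, -0.004, 1.411]
ft_force: [-0.0, -0.2, -0.6]
opening: 0.791
```

```bash
python3 -c "
from g import *
commit([307.4,-185.8,-2],0)
commit([0,0,3],0)
commit([0,0,-155],0)
from h import *
snap('top','top1');snap('scene','scene1')
plan((450,-420,330,1.411-.75))"
```

```text
cmd [437.   247.05 155.96   1.41]
cmd [437.   247.05 152.96   1.41]
cmd [437.   247.05 307.96   1.41]
lin [np.float64(-656.5), np.float64(119.1), -22.0] turn 0.75 rows>=10.7
```

View pics/scene1.png

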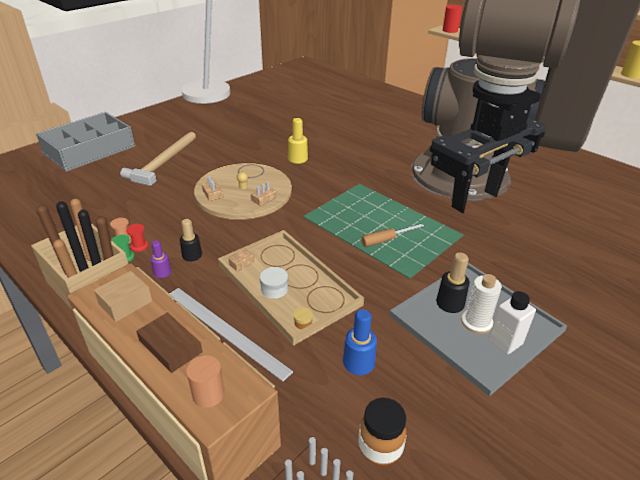

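View pics/top1.png

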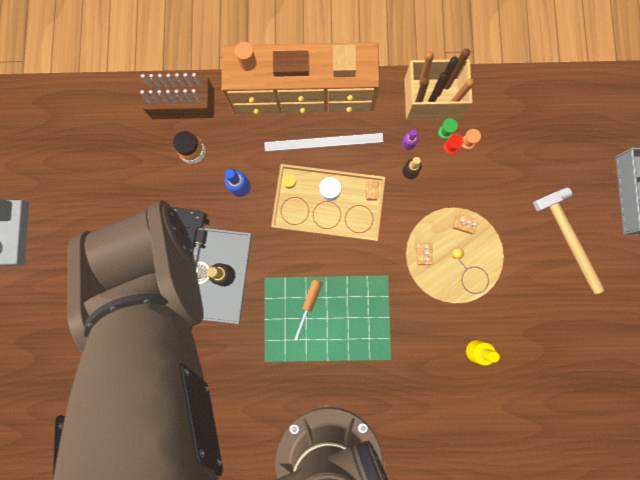

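```bash
python3 -c "
from g import *
plan((480,-100,310,1.411),(425,-430,310,1.411))"
```

```text
lin [np.float64(-335.8), np.float64(97.7), -2.0] turn -0.0 rows>=5.6
lin [np.float64(-670.3), np.float64(96.0), -2.0] turn -0.0 rows>=5.4
```

play_rows:
  targets:
    - {"linear":[-335.8,97.7,-2],"turn":0}
    - {"linear":[-335.8,97.7,-2],"turn":0}
    - {"linear":[-335.8,97.7,-2],"turn":0}
    - {"linear":[-335.8,97.7,-2],"turn":0}
    - {"linear":[-335.8,97.7,-2],"turn":0}
    - {"linear":[-335.8,97.7,-2],"turn":0}
    - {"linear":[-670.3,96,-2],"turn":0}
    - {"linear":[-670.3,96,-2],"turn":0}
    - {"linear":[-670.3,96,-2],"turn":0}
    - {"linear":[-670.3,96,-2],"turn":0}
    - {"linear":[-670.3,96,-2],"turn":0}
    - {"linear":[-670.3,96,-2],"turn":0}
    - {"linear":[-670.3,96,-2],"turn":0}
    - {"linear":[-670.3,96,-2],"turn":0}
    - {"linear":[-670.3,96,-2],"turn":0}
    - {"linear":[-670.3,96,-2],"turn":0}

```text
t: 25.68
eef_pos: [425.4, -429.1, 310.1]
tcp_rot: [3.141, 0.0, 1.412]
ft_force: [-0.7, -0.5, 0.6]
opening: 0.793
```

Run:
```python
from g import *; commit([-670.3,96,-2],0)
from h import *
im,d,p=snap('wrist','w3'); print(env.state()['eef_pos'])
```

```text
cmd [ 424.98 -429.99  309.96    1.41]
[ 425.33321011 -429.26707057  310.15223717]
```

View pics/w3.png

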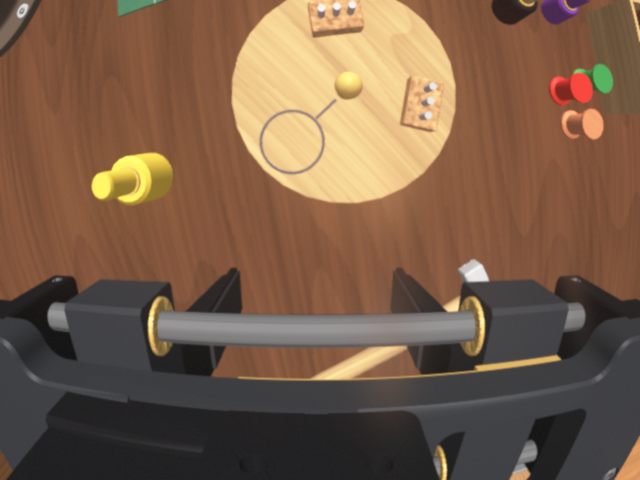

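The ring shows at about (292,141) with its pointer line toward the knob at (349,85).

Run:
```python
from h import *
im,d,p=load('w3')
hsv=cv2.cvtColor(im,cv2.COLOR_RGB2HSV); H,S,V=[hsv[...,i].astype(int) for i in range(3)]
v,u=np.mgrid[0:480,0:640]; rr=np.hypot(u-292,v-141)
m=(V<170)&(rr<38)&(rr>25); q=np.argwhere(m)[:,::-1]
Q=np.array([fray(*x,p,32)[:2] for x in q])
for _ in range(5):
    c,r=circ(Q); e=abs(np.hypot(*(Q-c).T)-r); Q=Q[e<2.5]
print('ring',c,r,len(Q), 'n angles',np.histogram(np.arctan2(*(Q-c).T),8)[0])
m=(P:=((S>60)&(V>120)&(H<30))).astype(np.uint8); m[220:]=0
mm,cc_,s=cc(m,(225,0,460,210)); Qd=outline(mm,p,32); ok=np.ones(len(Qd),bool)
cont=max(cv2.findContours(mm,0,1)[0],key=cv2.contourArea)[:,0]; Qd=Qd[cont[:,1]>3]
for _ in range(5):
    cd,rd=circ(Qd); e=abs(np.hypot(*(Qd-cd).T)-rd); Qd=Qd[e<2.5]
print('disc',cd,rd,len(Qd)); print('dist',np.linalg.norm(c-cd),'ang',np.arctan2(*(c-cd)[::-1]))
```

```text
ring [ 414.72919565 -352.04884341] 31.031869093873063 294 n angles [44 33 45 34 37 33 32 36]
disc [ 474.36970891 -314.82693194] 135.10585768771202 57
dist 70.30264230592105 ang -2.58363756738551
```

```bash
python3 -c "
from g import *
plan((642.4,-14.4,200,2.98),(642.4,-14.4,88,2.98))"
```

```text
lin [np.float64(444.9), np.float64(148.4), 110.0] turn -1.569 rows>=8.4
lin [np.float64(444.9), np.float64(148.4), 222.0] turn -1.569 rows>=1.8
```

play_rows:
  hand: 85
  targets:
    - {"linear":[444.9,148.4,60],"turn":-1.569}
    - {"linear":[444.9,148.4,60],"turn":-1.569}
    - {"linear":[444.9,148.4,60],"turn":-1.569}
    - {"linear":[444.9,148.4,60],"turn":-1.569}
    - {"linear":[444.9,148.4,60],"turn":-1.569}
    - {"linear":[444.9,148.4,60],"turn":-1.569}
    - {"linear":[444.9,148.4,60],"turn":-1.569}
    - {"linear":[444.9,148.4,60],"turn":-1.569}
    - {"linear":[444.9,148.4,60],"turn":-1.569}
    - {"linear":[444.9,148.4,60],"turn":-1.569}
    - {"linear":[444.9,148.4,80],"turn":-1.569}
    - {"linear":[444.9,148.4,110],"turn":-1.569}
    - {"linear":[444.9,148.4,110],"turn":-1.569}

```text
t: 27.35
eef_pos: [641.6, -14.8, 198.5]
tcp_rot: [-3.142, -0.003, 2.978]
ft_force: [0.0, 0.4, 0.7]
opening: 0.893
```

Run:
```python
from g import *; commit([444.9,148.4,110],-1.569)
from h import *
im,d,p=snap('wrist','w4'); print(env.state()['eef_pos'],env.state()['tcp_rot'])
```

```text
cmd [642.37 -14.41 199.96   2.98]
[642.20170723 -14.79863179 199.93630372] [ 3.14152520e+00 -1.07464147e-03  2.97797162e+00]
```

View pics/w4.png

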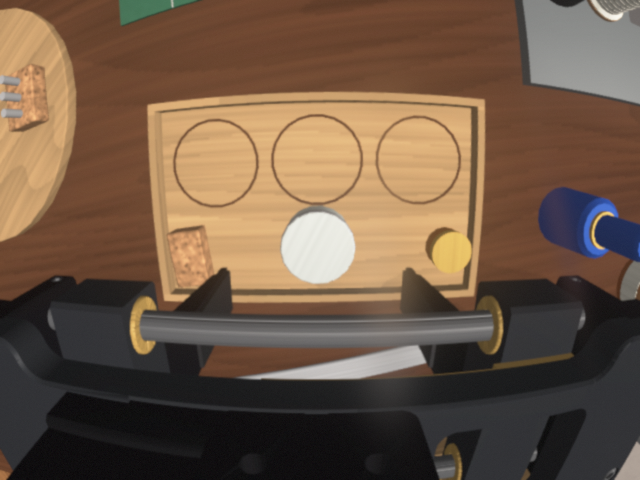

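The tin is clear at (318,246), and the three empty rings are at (216,163), (317,159) and (418,160).

Run:
```python
from h import *
im,d,p=load('w4')
hsv=cv2.cvtColor(im,cv2.COLOR_RGB2HSV); H,S,V=[hsv[...,i].astype(int) for i in range(3)]
mm,c,s=cc(((S<50)&(V>185)).astype(np.uint8),(275,200,360,290)); print(s, circ(outline(mm,p,40)))
v,u=np.mgrid[0:480,0:640]
for n,(a,b) in dict(maul=(216,163),spool=(317,159),bottle=(418,160)).items():
    rr=np.hypot(u-a,v-b); q=np.argwhere((V<165)&(abs(rr-43)<6))[:,::-1]; Q=np.array([fray(*x,p,6)[:2] for x in q])
    for _ in range(5):
        c,r=circ(Q); e=abs(np.hypot(*(Q-c).T)-r); Q=Q[e<2.5]
    print(n,c,r,len(Q))
from g import plan
```

```text
[ 281  212   74   72 4173] (array([642.98776702, -15.06148006]), np.float64(25.6900117430277))
maul [571.07804146 -84.87957795] 34.07853445221621 617
spool [582.9908031   -5.78110394] 34.16475906226593 675
bottle [594.6857883   73.32988792] 34.08646166126354 560
```

```bash
python3 -c "
from g import *
plan((642.9,-14.9,88,2.98))"
```

```text
lin [np.float64(-0.6), np.float64(-0.4), 112.0] turn -0.0 rows>=1.8
```

play_rows:
  targets:
    - {"linear":[-0.6,-0.4,15],"turn":0}
    - {"linear":[-0.6,-0.4,45],"turn":0}
    - {"linear":[-0.6,-0.4,80],"turn":0}
    - {"linear":[-0.6,-0.4,103],"turn":0}
    - {"linear":[-0.6,-0.4,110],"turn":0}
    - {"linear":[-0.6,-0.4,112],"turn":0}
    - {"linear":[-0.6,-0.4,112],"turn":0}
    - {"linear":[-0.6,-0.4,112],"turn":0}

```text
t: 28.4
eef_pos: [643.2, -14.9, 88.8]
tcp_rot: [3.141, 0.001, 2.98]
ft_force: [-0.3, -0.2, -1.1]
opening: 0.895
```

play_rows:
  hand: 45
  targets:
    - {"linear":[0,0,0],"turn":0}
    - {"linear":[0,0,0],"turn":0}
    - {"linear":[0,0,0],"turn":0}
    - {"linear":[0,0,0],"turn":0}
    - {"linear":[0,0,0],"turn":0}
    - {"linear":[0,0,0],"turn":0}

```text
t: 29.15
eef_pos: [642.9, -14.9, 87.9]
tcp_rot: [3.141, -0.0, 2.98]
ft_force: [0.7, 1.0, 0.4]
opening: 0.54
```

```bash
python3 -c "
from g import *
commit([-0.6,-0.4,112],0)
x,y,z,w=get()
plan((x,y,190,w),(414.7,-352,190,2.27),(414.7,-352,z+28,2.27))"
```

```text
cmd [642.89 -14.9   87.96   2.98]
lin [np.float64(0.0), np.float64(0.0), -102.0] turn -0.0 rows>=1.6
lin [np.float64(170.9), np.float64(-369.5), -102.0] turn 0.71 rows>=6.5
lin [np.float64(170.9), np.float64(-369.5), -28.0] turn 0.71 rows>=1.2
```

play_rows:
  targets:
    - {"linear":[0,0,-10],"turn":0}
    - {"linear":[0,0,-40],"turn":0}
    - {"linear":[0,0,-80],"turn":0}
    - {"linear":[3,-7,-102],"turn":0.02}
    - {"linear":[17,-37,-102],"turn":0.08}
    - {"linear":[39,-85,-102],"turn":0.17}
    - {"linear":[62,-134,-102],"turn":0.26}
    - {"linear":[85,-184,-102],"turn":0.36}
    - {"linear":[108,-234,-102],"turn":0.46}
    - {"linear":[131,-284,-102],"turn":0.56}
    - {"linear":[152,-330,-102],"turn":0.64}
    - {"linear":[166,-360,-102],"turn":0.69}
    - {"linear":[170.9,-369.5,-102],"turn":0.71}
    - {"linear":[170.9,-369.5,-100],"turn":0.71}
    - {"linear":[170.9,-369.5,-85],"turn":0.71}
    - {"linear":[170.9,-369.5,-62],"turn":0.71}
    - {"linear":[170.9,-369.5,-50],"turn":0.71}
    - {"linear":[170.9,-369.5,-46],"turn":0.71}
    - {"linear":[170.9,-369.5,-46],"turn":0.71}

```text
t: 31.52
eef_pos: [414.9, -351.8, 133.8]
tcp_rot: [3.142, -0.0, 2.27]
ft_force: [0.9, -0.7, -1.3]
opening: 0.543
```

Run:
```python
from g import *; commit([170.9,-369.5,-46],0.71)
from h import *
im,d,p=snap('wrist','w5'); snap('scene','scene5'); print(env.state()['eef_pos'],env.state()['tcp_rot'])
```

```text
cmd [ 414.7  -352.05  133.96    2.27]
[ 414.91412961 -352.09397913  134.33496186] [3.14146893e+00 7.06711897e-04 2.27000039e+00]
```

View pics/w5.png

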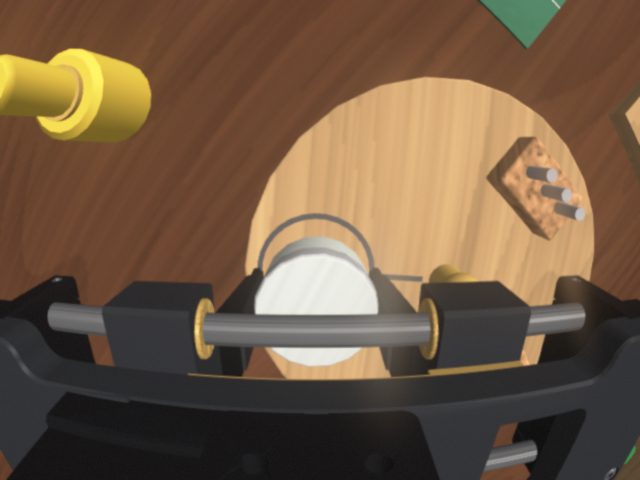

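Run:
```python
from h import *
im,d,p=load('w5')
g=cv2.cvtColor(im,cv2.COLOR_RGB2GRAY); hsv=cv2.cvtColor(im,cv2.COLOR_RGB2HSV); H,S,V=[hsv[...,i].astype(int) for i in range(3)]
v,u=np.mgrid[0:480,0:640]
# ring arc: dark pixels in upper half, radius fixed 31
q=np.argwhere((V<150)&(v>208)&(v<268)&(u>255)&(u<374)&(S<120)&(np.hypot((u-316)/58,(v-272)/58)>0.9)&(np.hypot((u-316)/58,(v-272)/58)<1.06))[:,::-1]
print(len(q),q.min(0),q.max(0)); Q=np.array([fray(*x,p,32)[:2] for x in q])
from scipy.optimize import least_squares
s=least_squares(lambda c:np.hypot(*(Q-c).T)-31,[414,-352],loss='soft_l1'); print('ring',s.x,circ(Q))
# tin top outline: bright low-sat, top circle z=86; use lower+sides arc pixel between fingers
mm,c,st=cc(((S<25)&(V>195)).astype(np.uint8),(250,230,385,370)); Qt=outline(mm,p,86.2)
cont=max(cv2.findContours(mm,0,1)[0],key=cv2.contourArea)[:,0]; 
k=(cont[:,1]<262)|(cont[:,1]>350); s=least_squares(lambda c:np.hypot(*(Qt[k]-c).T)-26,[414,-352],loss='soft_l1'); print(st,'tin',s.x, np.abs(s.fun).mean(),k.sum())
```

```text
763 [257 214] [373 267]
ring [ 414.63059647 -352.0981429 ] (array([ 414.55856857, -352.02282023]), np.float64(30.93931500913907))
[ 256  238  121   76 6187] tin [ 417.2869107 -348.2180998] 1.6750706202768861 143
```

Run:
```python
from h import *
im,d,p=load('w5')
print(im[230:270:2,317].mean(1).round(0), im[350:380:2,317].mean(1).round(0))
print(im[300,245:265].mean(1).round(0), im[300,368:390].mean(1).round(0))
for a in [(317,251),(317,366),(255,305),(378,305),(317,308)]: print(a,fray(*a,p,86.2).round(1))
```

```text
[171. 170. 172. 174. 181. 183. 184. 185. 182. 161. 158. 163. 205. 233.
 239. 235. 235. 234. 233. 232.] [231. 231. 232. 231. 231. 231. 230. 224. 189. 176. 176. 177. 175. 176.
 167.]
[ 44.  44.  49.  50.  51.  53.  53.  55.  62. 100. 152. 197. 223. 229.
 232. 232. 234. 234. 234. 235.] [228. 227. 227. 227. 226. 226. 228. 224. 208. 166. 121. 103. 100. 103.
 103. 104. 103. 103. 100. 100. 101. 101.]
(317, 251) [ 397.9 -331.1   86.2]
(317, 366) [ 432.1 -371.6   86.2]
(255, 305) [ 393.3 -365.4   86.2]
(378, 305) [ 432.3 -332.6   86.2]
(317, 308) [ 413.6 -349.7   86.2]
```

play_rows:
  targets:
    - {"linear":[0,-0.3,5],"turn":0}
    - {"linear":[0,-0.3,11],"turn":0}
    - {"linear":[0,-0.3,16],"turn":0}
    - {"linear":[0,-0.3,18.5],"turn":0}
    - {"linear":[0,-0.3,19.3],"turn":0}
    - {"linear":[0,-0.3,19.6],"turn":0}
    - {"linear":[0,-0.3,19.6],"turn":0}
    - {"linear":[0,-0.3,19.6],"turn":0}

```text
t: 32.62
eef_pos: [414.5, -352.2, 114.4]
tcp_rot: [3.142, 0.0, 2.27]
ft_force: [-0.7, -0.2, -1.2]
opening: 0.543
```

play_rows:
  targets:
    - {"linear":[0,0,0.4],"turn":0}
    - {"linear":[0,0,0.4],"turn":0}

```text
t: 32.88
eef_pos: [414.5, -352.2, 113.9]
tcp_rot: [3.142, -0.0, 2.27]
ft_force: [0.1, 0.6, -1.7]
opening: 0.54
```

play_rows:
  hand: 66
  targets:
    - {"linear":[0,0,0],"turn":0}
    - {"linear":[0,0,0],"turn":0}
    - {"linear":[0,0,0],"turn":0}
    - {"linear":[0,0,0],"turn":0}

```text
t: 33.38
eef_pos: [414.5, -352.2, 113.9]
tcp_rot: [3.142, -0.0, 2.27]
ft_force: [0.3, 0.2, 0.2]
opening: 0.696
```

play_rows:
  targets:
    - {"linear":[0,0,-5],"turn":0}
    - {"linear":[0,0,-20],"turn":0}
    - {"linear":[0,0,-50],"turn":0}
    - {"linear":[0,0,-100],"turn":0}
    - {"linear":[0,0,-150],"turn":0}
    - {"linear":[0,0,-196],"turn":0}
    - {"linear":[0,0,-196],"turn":0}

```text
t: 34.25
eef_pos: [414.8, -352.5, 314.3]
tcp_rot: [3.141, 0.007, 2.27]
ft_force: [-0.5, -0.4, -0.9]
opening: 0.694
```

Run:
```python
from g import *; commit([0,-0.3,19.6],0);commit([0,0,0.4],0);commit([0,0,-196],0)
from h import *
im,d,p=snap('wrist','w6')
plan((437,247.05,310,1.411))
plan((480,-100,310,1.411))
```

```text
cmd [ 414.47 -352.24  114.36    2.27]
cmd [ 414.47 -352.24  113.96    2.27]
cmd [ 414.47 -352.24  309.96    2.27]
lin [np.float64(444.3), np.float64(402.9), -0.0] turn 0.859 rows>=9.6
lin [np.float64(150.9), np.float64(212.5), -0.0] turn 0.859 rows>=4.6
```

View pics/w6.png

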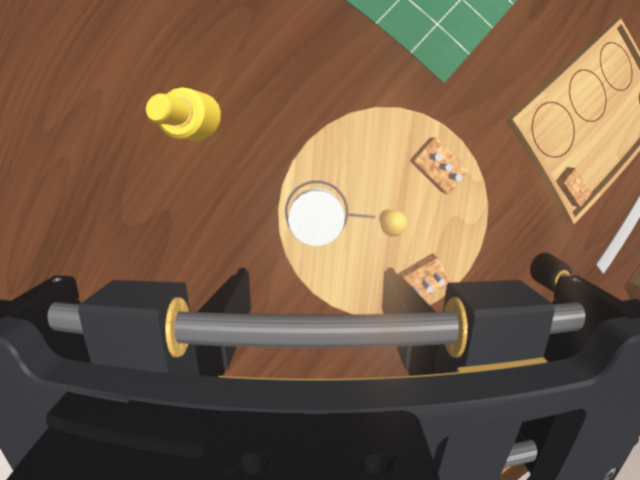

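Run:
```python
from h import *
im,d,p=load('w6'); print(env.state()['eef_pos'])
hsv=cv2.cvtColor(im,cv2.COLOR_RGB2HSV); H,S,V=[hsv[...,i].astype(int) for i in range(3)]
mm,c,s=cc(((S<40)&(V>190)).astype(np.uint8),(280,180,352,255)); print(s,'tin',circ(outline(mm,p,66)))
v,u=np.mgrid[0:480,0:640]; rr=np.hypot(u-317,v-211); q=np.argwhere((V<165)&(abs(rr-31)<5)&(v<235))[:,::-1]; Q=np.array([fray(*x,p,32)[:2] for x in q])
from scipy.optimize import least_squares
s=least_squares(lambda c:np.hypot(*(Q-c).T)-31,[414,-352],loss='soft_l1'); print('ring',s.x,len(Q))
```

```text
[ 414.41333697 -352.1550672   311.99522969]
[ 288  188   57   58 2491] tin (array([ 414.46478476, -351.84065087]), np.float64(26.123207700026256))
ring [ 414.76746996 -351.93336952] 188
```

play_rows:
  hand: 75
  targets:
    - {"linear":[150.9,212.5,0],"turn":0.859}
    - {"linear":[150.9,212.5,0],"turn":0.859}
    - {"linear":[150.9,212.5,0],"turn":0.859}
    - {"linear":[150.9,212.5,0],"turn":0.859}
    - {"linear":[150.9,212.5,0],"turn":0.859}
    - {"linear":[444.3,402.9,0],"turn":0.859}
    - {"linear":[444.3,402.9,0],"turn":0.859}
    - {"linear":[444.3,402.9,0],"turn":0.859}
    - {"linear":[444.3,402.9,0],"turn":0.859}
    - {"linear":[444.3,402.9,0],"turn":0.859}
    - {"linear":[444.3,402.9,0],"turn":0.859}
    - {"linear":[444.3,402.9,0],"turn":0.859}
    - {"linear":[444.3,402.9,0],"turn":0.859}
    - {"linear":[444.3,402.9,0],"turn":0.859}

```text
t: 36.05
eef_pos: [437.1, 246.2, 309.7]
tcp_rot: [-3.141, 0.0, 1.41]
ft_force: [-0.2, 0.3, 0.2]
opening: 0.788
```

Run:
```python
from g import *; commit([444.3,402.9,0],.859)
from h import *
im,d,p=snap('wrist','w7')
plan((437,247.05,152.96,1.4108))
```

```text
cmd [437.   247.11 309.96   1.41]
lin [np.float64(-0.1), np.float64(0.0), 157.0] turn -0.0 rows>=2.5
```

View pics/w7.png

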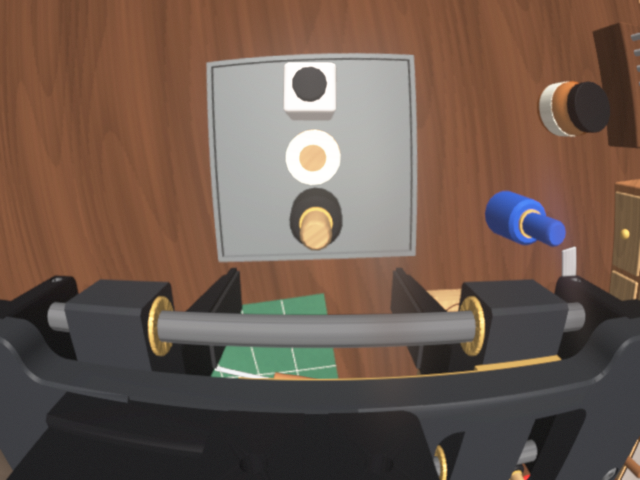

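All three are still standing in the tray. I pick up the maul with the same relative grip as before.

play_rows:
  targets:
    - {"linear":[-0.1,0,15],"turn":0}
    - {"linear":[-0.1,0,50],"turn":0}
    - {"linear":[-0.1,0,95],"turn":0}
    - {"linear":[-0.1,0,135],"turn":0}
    - {"linear":[-0.1,0,152],"turn":0}
    - {"linear":[-0.1,0,157],"turn":0}
    - {"linear":[-0.1,0,157],"turn":0}
    - {"linear":[-0.1,0,157],"turn":0}

```text
t: 37.1
eef_pos: [437.2, 247.0, 153.6]
tcp_rot: [3.14, -0.001, 1.411]
ft_force: [-0.3, -0.9, 1.3]
opening: 0.787
```

play_rows:
  hand: 18
  targets:
    - {"linear":[0,0,0],"turn":0}
    - {"linear":[0,0,0],"turn":0}
    - {"linear":[0,0,0],"turn":0}
    - {"linear":[0,0,0],"turn":0}
    - {"linear":[0,0,0],"turn":0}
    - {"linear":[0,0,0],"turn":0}
    - {"linear":[0,0,0],"turn":0}

```text
t: 37.98
eef_pos: [437.0, 247.0, 152.9]
tcp_rot: [-3.142, -0.0, 1.411]
ft_force: [-0.2, 0.3, -0.5]
opening: 0.266
```

```bash
python3 -c "
from g import *
commit([-.1,0,157],0)
plan((571.45,-86.03,153.96,1.4108))"
```

```text
cmd [436.98 247.01 152.96   1.41]
lin [np.float64(-307.4), np.float64(185.8), -1.0] turn -0.0 rows>=5.7
```

play_rows:
  targets:
    - {"linear":[0,0,-10],"turn":0}
    - {"linear":[0,0,-35],"turn":0}
    - {"linear":[0,0,-75],"turn":0}
    - {"linear":[0,0,-115],"turn":0}
    - {"linear":[0,0,-145],"turn":0}
    - {"linear":[-14,8.5,-156],"turn":0}
    - {"linear":[-47,28.4,-156],"turn":0}
    - {"linear":[-95,57.4,-156],"turn":0}
    - {"linear":[-142,85.8,-156],"turn":0}
    - {"linear":[-190,114.8,-156],"turn":0}
    - {"linear":[-237,143.2,-156],"turn":0}
    - {"linear":[-275,166.2,-156],"turn":0}
    - {"linear":[-299,180.7,-156],"turn":0}
    - {"linear":[-307.4,185.8,-151],"turn":0}
    - {"linear":[-307.4,185.8,-131],"turn":0}
    - {"linear":[-307.4,185.8,-96],"turn":0}
    - {"linear":[-307.4,185.8,-56],"turn":0}
    - {"linear":[-307.4,185.8,-23],"turn":0}
    - {"linear":[-307.4,185.8,-8],"turn":0}
    - {"linear":[-307.4,185.8,-4],"turn":0}

```text
t: 40.48
eef_pos: [571.2, -85.9, 156.4]
tcp_rot: [-3.14, -0.0, 1.411]
ft_force: [0.3, -0.3, -2.8]
opening: 0.265
```

play_rows:
  targets:
    - {"linear":[0,0,1.5],"turn":0}
    - {"linear":[0,0,2.8],"turn":0}
    - {"linear":[0,0,2.8],"turn":0}
    - {"linear":[0,0,2.8],"turn":0}

```text
t: 40.98
eef_pos: [571.5, -86.1, 154.5]
tcp_rot: [3.141, -0.0, 1.411]
ft_force: [-0.7, -0.9, -2.5]
opening: 0.267
```

play_rows:
  hand: 75
  targets:
    - {"linear":[0,0,0],"turn":0}
    - {"linear":[0,0,0],"turn":0}
    - {"linear":[0,0,0],"turn":0}
    - {"linear":[0,0,0],"turn":0}
    - {"linear":[0,0,-15],"turn":0}
    - {"linear":[0,0,-50],"turn":0}
    - {"linear":[0,0,-100],"turn":0}
    - {"linear":[0,0,-155],"turn":0}
    - {"linear":[0,0,-155],"turn":0}

```text
t: 42.1
eef_pos: [572.1, -86.2, 314.2]
tcp_rot: [3.133, 0.001, 1.411]
ft_force: [-0.7, -0.0, -0.1]
opening: 0.79
```

```bash
python3 -c "
from g import *
commit([-307.4,185.8,-4],0)
commit([0,0,2.8],0)
commit([0,0,-155],0)
plan((443.98,305.99,300,1.4108),(443.98,305.99,138.96,1.4108))"
```

```text
cmd [571.44 -86.06 156.96   1.41]
cmd [571.44 -86.06 154.16   1.41]
cmd [571.44 -86.06 309.16   1.41]
lin [np.float64(366.7), np.float64(-188.3), 9.2] turn -0.0 rows>=6.6
lin [np.float64(366.7), np.float64(-188.3), 170.2] turn -0.0 rows>=2.6
```

Next the spool.

play_rows:
  hand: 90
  targets:
    - {"linear":[55,-28.2,0],"turn":0}
    - {"linear":[110,-56.5,0],"turn":0}
    - {"linear":[165,-84.7,0],"turn":0}
    - {"linear":[220,-113,0],"turn":0}
    - {"linear":[275,-141.2,0],"turn":0}
    - {"linear":[330,-169.5,0],"turn":0}
    - {"linear":[366.7,-188.3,9],"turn":0}
    - {"linear":[366.7,-188.3,9],"turn":0}
    - {"linear":[366.7,-188.3,9],"turn":0}
    - {"linear":[366.7,-188.3,35],"turn":0}
    - {"linear":[366.7,-188.3,75],"turn":0}
    - {"linear":[366.7,-188.3,115],"turn":0}
    - {"linear":[366.7,-188.3,150],"turn":0}
    - {"linear":[366.7,-188.3,165],"turn":0}
    - {"linear":[366.7,-188.3,170.2],"turn":0}
    - {"linear":[366.7,-188.3,170.2],"turn":0}
    - {"linear":[366.7,-188.3,170.2],"turn":0}

```text
t: 44.22
eef_pos: [444.3, 306.1, 140.0]
tcp_rot: [3.14, -0.001, 1.411]
ft_force: [0.6, -0.2, -0.1]
opening: 0.951
```

play_rows:
  hand: 38
  targets:
    - {"linear":[0,0,0],"turn":0}
    - {"linear":[0,0,0],"turn":0}
    - {"linear":[0,0,0],"turn":0}
    - {"linear":[0,0,0],"turn":0}
    - {"linear":[0,0,0],"turn":0}
    - {"linear":[0,0,0],"turn":0}

```text
t: 44.98
eef_pos: [444.0, 306.0, 138.9]
tcp_rot: [3.142, -0.0, 1.411]
ft_force: [0.0, -0.4, 0.3]
opening: 0.459
```

```bash
python3 -c "
from g import *
commit([366.7,-188.3,170.2],0)
plan((580.47,-5.64,139.96,1.4108))"
```

```text
cmd [443.96 305.96 138.96   1.41]
lin [np.float64(-285.9), np.float64(184.4), -1.0] turn -0.0 rows>=5.4
```

play_rows:
  targets:
    - {"linear":[0,0,-10],"turn":0}
    - {"linear":[0,0,-35],"turn":0}
    - {"linear":[0,0,-75],"turn":0}
    - {"linear":[0,0,-115],"turn":0}
    - {"linear":[0,0,-145],"turn":0}
    - {"linear":[-14,9,-156],"turn":0}
    - {"linear":[-45,29,-156],"turn":0}
    - {"linear":[-88,56.8,-156],"turn":0}
    - {"linear":[-132,85.1,-156],"turn":0}
    - {"linear":[-176,113.5,-156],"turn":0}
    - {"linear":[-220,141.9,-156],"turn":0}
    - {"linear":[-255,164.5,-156],"turn":0}
    - {"linear":[-278,179.3,-156],"turn":0}
    - {"linear":[-285.9,184.4,-153],"turn":0}
    - {"linear":[-285.9,184.4,-131],"turn":0}
    - {"linear":[-285.9,184.4,-96],"turn":0}
    - {"linear":[-285.9,184.4,-56],"turn":0}
    - {"linear":[-285.9,184.4,-23],"turn":0}
    - {"linear":[-285.9,184.4,-8],"turn":0}
    - {"linear":[-285.9,184.4,-4],"turn":0}

```text
t: 47.48
eef_pos: [580.2, -5.5, 142.4]
tcp_rot: [-3.14, -0.0, 1.411]
ft_force: [0.3, 0.0, -0.8]
opening: 0.46
```

play_rows:
  targets:
    - {"linear":[0,0,1.5],"turn":0}
    - {"linear":[0,0,2.8],"turn":0}
    - {"linear":[0,0,2.8],"turn":0}
    - {"linear":[0,0,2.8],"turn":0}

```text
t: 47.98
eef_pos: [580.6, -5.7, 140.5]
tcp_rot: [3.141, -0.0, 1.411]
ft_force: [0.6, -0.6, -0.4]
opening: 0.462
```

play_rows:
  hand: 90
  targets:
    - {"linear":[0,0,0],"turn":0}
    - {"linear":[0,0,0],"turn":0}
    - {"linear":[0,0,0],"turn":0}
    - {"linear":[0,0,0],"turn":0}
    - {"linear":[0,0,-15],"turn":0}
    - {"linear":[0,0,-50],"turn":0}
    - {"linear":[0,0,-100],"turn":0}
    - {"linear":[0,0,-155],"turn":0}
    - {"linear":[0,0,-155],"turn":0}

```text
t: 49.1
eef_pos: [581.2, -5.7, 300.2]
tcp_rot: [3.133, -0.0, 1.411]
ft_force: [-0.2, 0.3, -1.3]
opening: 0.947
```

```bash
python3 -c "
from g import *
commit([-285.9,184.4,-4],0)
commit([0,0,2.8],0)
commit([0,0,-155],0)
plan((450.97,365.03,290,1.4108),(450.97,365.03,133.96,1.4108))"
```

```text
cmd [580.46  -5.67 142.96   1.41]
cmd [580.46  -5.67 140.16   1.41]
cmd [580.46  -5.67 295.16   1.41]
lin [np.float64(345.3), np.float64(-186.9), 5.2] turn -0.0 rows>=6.3
lin [np.float64(345.3), np.float64(-186.9), 161.2] turn -0.0 rows>=2.5
```

Last, the bottle.

play_rows:
  hand: 90
  targets:
    - {"linear":[50,-27.1,0],"turn":0}
    - {"linear":[100,-54.1,0],"turn":0}
    - {"linear":[150,-81.2,0],"turn":0}
    - {"linear":[200,-108.3,0],"turn":0}
    - {"linear":[250,-135.3,0],"turn":0}
    - {"linear":[300,-162.4,0],"turn":0}
    - {"linear":[345.3,-186.9,5],"turn":0}
    - {"linear":[345.3,-186.9,5],"turn":0}
    - {"linear":[345.3,-186.9,5],"turn":0}
    - {"linear":[345.3,-186.9,30],"turn":0}
    - {"linear":[345.3,-186.9,70],"turn":0}
    - {"linear":[345.3,-186.9,110],"turn":0}
    - {"linear":[345.3,-186.9,142],"turn":0}
    - {"linear":[345.3,-186.9,156],"turn":0}
    - {"linear":[345.3,-186.9,161.2],"turn":0}
    - {"linear":[345.3,-186.9,161.2],"turn":0}
    - {"linear":[345.3,-186.9,161.2],"turn":0}

```text
t: 51.22
eef_pos: [451.3, 365.1, 135.0]
tcp_rot: [3.14, -0.001, 1.411]
ft_force: [-0.4, -0.5, -0.5]
opening: 0.948
```

play_rows:
  hand: 38
  targets:
    - {"linear":[0,0,0],"turn":0}
    - {"linear":[0,0,0],"turn":0}
    - {"linear":[0,0,0],"turn":0}
    - {"linear":[0,0,0],"turn":0}
    - {"linear":[0,0,0],"turn":0}
    - {"linear":[0,0,0],"turn":0}

```text
t: 51.98
eef_pos: [450.9, 365.0, 133.9]
tcp_rot: [-3.142, -0.0, 1.411]
ft_force: [-0.1, -0.1, -0.0]
opening: 0.46
```

```bash
python3 -c "
from g import *
commit([345.3,-186.9,161.2],0)
plan((597.25,71.98,134.96,1.4108))"
```

```text
cmd [450.96 365.   133.96   1.41]
lin [np.float64(-266.0), np.float64(191.1), -1.0] turn -0.0 rows>=5.2
```

play_rows:
  targets:
    - {"linear":[0,0,-10],"turn":0}
    - {"linear":[0,0,-35],"turn":0}
    - {"linear":[0,0,-75],"turn":0}
    - {"linear":[0,0,-115],"turn":0}
    - {"linear":[0,0,-145],"turn":0}
    - {"linear":[-12,8.6,-156],"turn":0}
    - {"linear":[-40,28.7,-156],"turn":0}
    - {"linear":[-80,57.5,-156],"turn":0}
    - {"linear":[-120,86.2,-156],"turn":0}
    - {"linear":[-160,115,-156],"turn":0}
    - {"linear":[-200,143.7,-156],"turn":0}
    - {"linear":[-235,168.8,-156],"turn":0}
    - {"linear":[-258,185.4,-156],"turn":0}
    - {"linear":[-266,191.1,-153],"turn":0}
    - {"linear":[-266,191.1,-131],"turn":0}
    - {"linear":[-266,191.1,-96],"turn":0}
    - {"linear":[-266,191.1,-56],"turn":0}
    - {"linear":[-266,191.1,-23],"turn":0}
    - {"linear":[-266,191.1,-8],"turn":0}
    - {"linear":[-266,191.1,-4],"turn":0}

```text
t: 54.48
eef_pos: [597.0, 72.1, 137.4]
tcp_rot: [-3.14, 0.0, 1.411]
ft_force: [0.7, 0.8, -2.1]
opening: 0.461
```

play_rows:
  targets:
    - {"linear":[0,0,1.5],"turn":0}
    - {"linear":[0,0,2.8],"turn":0}
    - {"linear":[0,0,2.8],"turn":0}
    - {"linear":[0,0,2.8],"turn":0}

```text
t: 54.98
eef_pos: [597.3, 71.9, 135.5]
tcp_rot: [3.141, -0.0, 1.411]
ft_force: [-0.3, 0.5, -1.4]
opening: 0.463
```

play_rows:
  hand: 90
  targets:
    - {"linear":[0,0,0],"turn":0}
    - {"linear":[0,0,0],"turn":0}
    - {"linear":[0,0,0],"turn":0}
    - {"linear":[0,0,0],"turn":0}
    - {"linear":[0,0,-15],"turn":0}
    - {"linear":[0,0,-50],"turn":0}
    - {"linear":[0,0,-100],"turn":0}
    - {"linear":[0,0,-155],"turn":0}
    - {"linear":[0,0,-200],"turn":0}
    - {"linear":[0,0,-200],"turn":0}

```text
t: 56.22
eef_pos: [597.6, 72.0, 339.8]
tcp_rot: [3.134, -0.001, 1.411]
ft_force: [-1.1, 0.7, 0.1]
opening: 0.945
```

```bash
python3 -c "
from g import *
commit([-266,191.1,-4],0)
commit([0,0,2.8],0)
commit([0,0,-200],0)
plan((600,0.05,330,1.42))"
```

```text
cmd [597.24  71.95 137.96   1.41]
cmd [597.24  71.95 135.16   1.41]
cmd [597.24  71.95 335.16   1.41]
lin [np.float64(-70.5), np.float64(14.2), 5.2] turn -0.009 rows>=1.2
```

play_rows:
  targets:
    - {"linear":[-70.5,14.2,5.2],"turn":-0.009}
    - {"linear":[-70.5,14.2,5.2],"turn":-0.009}
    - {"linear":[-70.5,14.2,5.2],"turn":-0.009}
    - {"linear":[-70.5,14.2,5.2],"turn":-0.009}
    - {"linear":[-70.5,14.2,5.2],"turn":-0.009}

```text
t: 56.85
eef_pos: [600.0, 1.0, 329.9]
tcp_rot: [-3.142, -0.0, 1.421]
ft_force: [0.7, -0.6, -0.3]
opening: 0.944
```

Run:
```python
from g import *; commit([-70.5,14.2,5.2],-.009)
from h import *
snap('wrist','w8')
from g import plan
plan((565,-130,330,1.4108))
```

```text
cmd [6.0003e+02 9.0000e-02 3.2996e+02 1.4200e+00]
lin [np.float64(-133.9), np.float64(-15.1), -0.0] turn 0.009 rows>=2.2
```

play_rows:
  targets:
    - {"linear":[-50,-5,0],"turn":0.009}
    - {"linear":[-100,-11,0],"turn":0.009}
    - {"linear":[-133.9,-15.1,0],"turn":0.009}
    - {"linear":[-133.9,-15.1,0],"turn":0.009}
    - {"linear":[-133.9,-15.1,0],"turn":0.009}
    - {"linear":[-133.9,-15.1,0],"turn":0.009}

```text
t: 57.65
eef_pos: [565.2, -128.9, 329.9]
tcp_rot: [3.142, -0.0, 1.412]
ft_force: [-0.2, 0.3, -0.3]
opening: 0.948
```

Run:
```python
from g import *; commit([-133.9,-15.1,0],.009)
from h import *
snap('wrist','w9'); snap('scene','scene9')
def an(f,L):
    im,d,p=load(f)
    hsv=cv2.cvtColor(im,cv2.COLOR_RGB2HSV); H,S,V=[hsv[...,i].astype(int) for i in range(3)]
    M=dict(cap=V<130,tube=(S>70)&(H<18),white=(S<50)&(V>150)|(V<80),head=V<120,handle=V>145)
    for n,z,roi in L:
        mm,c,s=cc(M[n].astype(np.uint8),roi); Q=outline(mm,p,z); print(f,n,circ(Q)[0].round(1),circ(Q)[1].round(1), np.round(cv2.minAreaRect(Q.astype(np.float32))[2],1) if n=='white' else '')
for f in('w1','w8'): an(f,[('cap',114,(278,125,320,165)),('tube',111,(278,218,310,256)),('white',92,(268,115,330,172))])
for f in('w2','w9'): an(f,[('tube',111,(295,65,325,97)),('head',68,(280,140,350,205)),('handle',120,(300,160,331,195))])
```

```text
cmd [ 564.96 -130.02  329.96    1.41]
w1 cap [597.2  71.7] 12.4 
w1 tube [580.6  -4.5] 10.5 
w1 white [597.4  72.2] 23.9 80.7
w8 cap [598.7  71.5] 12.4 
w8 tube [582.4  -4.7] 10.5 
w8 white [598.9  71.9] 23.9 79.9
w2 tube [580.2  -6.9] 10.2 
w2 head [571.1 -86.9] 23.7 
w2 handle [572.  -84.2] 12.8 
w9 tube [581.7  -7.1] 10.2 
w9 head [572.6 -87.1] 23.7 
w9 handle [573.1 -84.4] 12.8
```

View pics/w9.png

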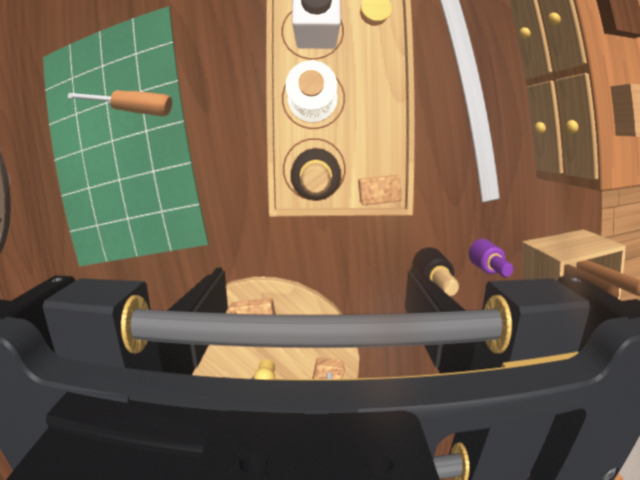

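View pics/scene9.png

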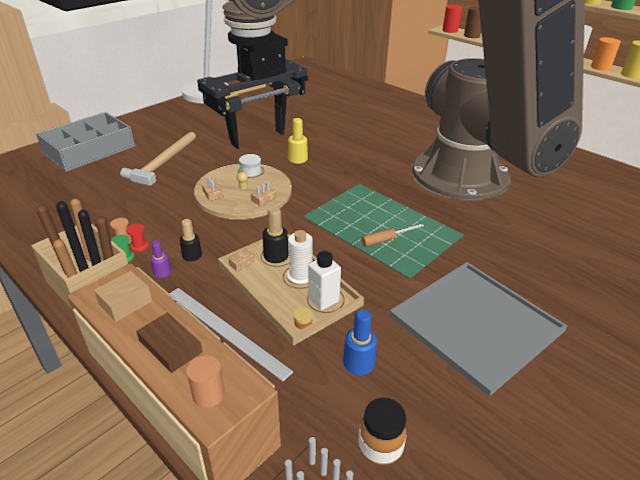

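Run:
```python
from h import *
snap('top','top9')
for f in('top0','top9'):
    im,d,p=load(f); P=ptsfromdepth(d,p); hsv=cv2.cvtColor(im,cv2.COLOR_RGB2HSV); H,S,V=[hsv[...,i].astype(int) for i in range(3)]
    for n,m,z,roi in[('tube',(S>70)&(P[...,2]>95),111,(315,195,340,218)),('handle',(S>60)&(V>120)&(P[...,2]>105),120,(348,195,375,225)),('cap',V<110,114,(283,193,302,209)),('pot',(H>20)&(H<32)&(S>140),28,(280,172,300,190)),('knob',(H>20)&(H<32)&(S>150)&(V>150)&(P[...,2]>50),71,(445,240,470,265))]:
        _,c,s=cc(m.astype(np.uint8),roi); print(f,n,ray(*c,p,z).round(1),s[4])
for f in('w1','w8'):
    im,d,p=load(f); hsv=cv2.cvtColor(im,cv2.COLOR_RGB2HSV); H,S,V=[hsv[...,i].astype(int) for i in range(3)]
    mm,c,s=cc(((H>20)&(H<32)&(S>120)).astype(np.uint8),(345,105,386,142)); print(f,'pot',fray(*c,p,28).round(1),s[4])
```

```text
top0 tube [577.9  -4.8 111. ] 71
top0 handle [568.2 -86.3 120. ] 112
top0 cap [593.9  72.3 114. ] 96
top0 pot [665.1  87.1  28. ] 135
top0 knob [ 474.2 -301.8   71. ] 55
top9 tube [579.2  -4.8 111. ] 70
top9 handle [567.9 -82.2 120. ] 796
top9 cap [595.   71.9 114. ] 92
top9 pot [664.9  86.7  28. ] 131
top9 knob [ 473.9 -303.1   71. ] 47
w1 pot [666.7  85.8  28. ] 723
w8 pot [666.7  85.8  28. ] 723
```

View pics/top9.png

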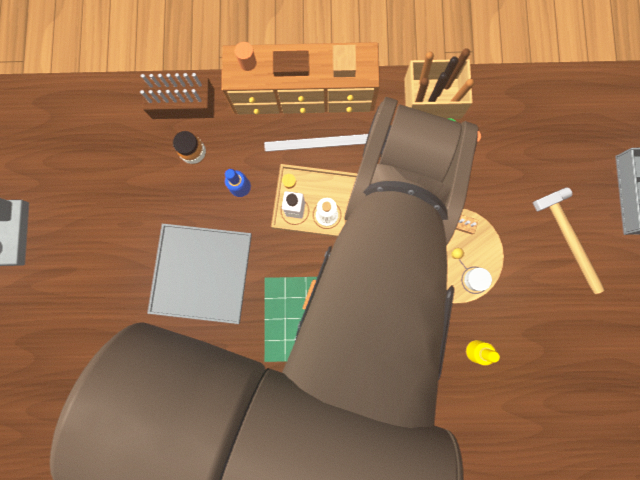

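```bash
python3 -c "
from h import *
print(env.job_done(), env.state()['t'])"
```

```text
the job is handed in; nothing more can be done
the job is handed in; nothing more can be done
```

The job is done and handed in at about 58 s. I moved the bottle, spool and maul to the side tray, then set the wax tin in the dark ring. After that I put the maul, spool and bottle back on their own places in the organiser.

**Tin:** it sits about 0.5 mm from the ring's centre. The ring measured within about 0.2 mm of its position before placing, so the turntable did not turn noticeably. A top-camera reading of the brass knob later differed by 1.3 mm with the arm partly in view; I put that down to coarse pixels.

**Tall things:** all three stand upright in their rings. Before-and-after wrist views show each about 1.5 mm further from the robot than at the start, while the rivet pot reads the same in both. The shift therefore looks real and most likely came from a small error in my first grips. The top view confirmed 1.1 to 1.3 mm for the spool and bottle, but the arm spoiled that view's reading of the maul. I judged the shift small enough not to handle them again.

**Clearance:** nothing was knocked over. The gripper was empty and well clear of everything at hand-in. The largest wrist force in the readings after each move was about 3 N.

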